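Gauge the wear grooves of paving samples

ROBOT

A 6-joint arm with a two-finger parallel gripper is mounted at the origin on the work surface. World frame = base frame: x ahead of the robot, y to its left, z up, the work surface at z = 0. Lengths are in mm, angles in rad, forces in N, time in s.
With the tool pointing down it reaches from about 400 to 925 mm from the base axis. Payload 12.5 kg.
Tool frame: the origin (TCP) lies at the very end of the fingers, on their centre line; the grasp point (between the pads) lies grip_depth behind it (grip_depth is the distance from the TCP to the grasp point, in mm); z points along the fingers, y is the line along which they close (so a half turn about z gives the same grasp; the last joint's range is limited). The gripper opens to 95 mm and grips with 3 to 60 N. Pads are 20 mm wide; open, the fingers measure 119 mm over their backs; the gripper's body (75 mm by 180 mm) begins 59 mm behind the grasp point.
Start: joints at [1.014, 0.491, 1.559, -0, 1.092, -0.106], TCP at [272.29, 562.588, 214.661] pointing down, gripper open.
Joint ranges: [-3.1, 3.1], [-0.84, 2.19], [0.05, 2.79], [-1.13, 4.28], [0.06, 2.93], [-2.69, 2.69]. Speed limits (rad/s): [2.22, 2.22, 2.79, 3.14, 3.14, 3.14].

INTERFACE

Orientations are given as [roll, pitch, yaw] about the fixed x, y, z axes, in that order (R = Rz(yaw) Ry(pitch) Rx(roll)).
In Python, from cell import state, read_camera, job_done, grip_depth gives the robot as it stands.
- The arm moves only by the tool drive_tool, never from a script. Its argument "targets" is a list of rows, each an object with "jaw": the opening, from 0 (shut) to 1 (fully open); "travel": the shift along the tool's x, y, z in m, a list of three; "twist": the turn about the tool's z in rad. In form: [{"jaw": jaw, "travel": [tx, ty, tz], "twist": twist}, ...]. A call has 1 to 8 rows; each row is the pose to reach, as a shift and turn from the pose commanded when the call began, along the tool's axes at that moment; what a row does not reach only later rows make up. A row lasts 1/12 s, in which the tool goes at most 41.7 mm and 7.16 degrees, less where a joint would pass 70% of its speed; a pose out of reach is approached as far as the arm can. A call with a gripper value outside its range is refused whole. The fingers move at their own pace and stop on an object; the grip force is fixed at half the most. Time passes only in rows, so rows that repeat a pose let the fingers close. It gives the time, the measured TCP pose, the force, the opening and the grip force at its end, in the units of the state.
- state(): the state, without advancing time (a new reading comes with each control period).
- read_camera(name): name is "side" or "top"; returns a dict with "frame" (420x560x3 uint8, red, green, blue), "fx", "fy", "cx", "cy" (pixels), "R" (3x3) and "t" (3): a world point X has camera coordinates R X + t. Camera axes: x right, y down, z forward; pixel columns grow to the right and rows downward; lengths in mm; the calibration is good to about 2 mm. A picture is of the moment at which its call begins. There is no depth.
- job_done(): hands the job in; it is judged then, once.
The state is a dict: "t": time; "joints": joint angles; "qvel": joint speeds; "tau": joint torques, N m; "eef_pos": TCP position; "tcp_rot": TCP orientation; "ft_force": force on the tool from outside, world axes, zero at the start; "moment": the same for the moment, N m; "opening": opening from 0.0 (shut) to 1.0 (fully open); "grip_force": force on a finger pad.
Only numpy, scipy, OpenCV 4.12 (cv2) and the standard library are available. Lean on these libraries where they do the work, as an engineer would, in place of code of your own. Each camera call takes 0.05 s, during which the arm holds its last target. There are 200 camera calls.

TASK

Put all the steel weights, on the paving samples and on the bench, in the small wooden tray. Check the sprung depth gauge by pressing it down flat on the thick glass plate, so that it reads zero, then measure the groove of every sample, from the longest sample to the shortest: push the probe into the groove until the gauge's base sits flat on the sample, hold it so for two seconds and read the depth. Lay the samples whose groove is deeper than 8 mm flat in the wide steel tray, groove up, leave the others on the bench, and hang the gauge back in its stand, without disturbing the beaker, the jar and the steel ring.

Things in the scene. Friction and masses are not known exactly. Their poses are not given: they have to be found in the camera images.
- long_a_mid (a point): concrete paving sample, 115 x 46 x 30 mm high (x, y, z); origin at its centre, half-way up (15 mm above its underside); z up; 0.2 to 0.4 kg. A flat-bottomed groove 18 mm wide runs right across the middle of its top along y, open at both ends; how deep it is must be measured (either clearly under or clearly over 8 mm). One of two possible longest samples; exactly one of them is present.
- long_b_mid (a point): concrete paving sample, 115 x 46 x 30 mm high (x, y, z); origin at its centre, half-way up (15 mm above its underside); z up; 0.2 to 0.4 kg. A flat-bottomed groove 18 mm wide runs right across the middle of its top along y, open at both ends; how deep it is must be measured (either clearly under or clearly over 8 mm). One of two possible longest samples; exactly one of them is present.
- mid_a_mid (a point): concrete paving sample, 90 x 46 x 30 mm high (x, y, z); origin at its centre, half-way up (15 mm above its underside); z up; 0.2 to 0.4 kg. A flat-bottomed groove 18 mm wide runs right across the middle of its top along y, open at both ends; how deep it is must be measured (either clearly under or clearly over 8 mm). One of two possible middle samples; exactly one of them is present.
- mid_b_mid (a point): concrete paving sample, 90 x 46 x 30 mm high (x, y, z); origin at its centre, half-way up (15 mm above its underside); z up; 0.2 to 0.4 kg. A flat-bottomed groove 18 mm wide runs right across the middle of its top along y, open at both ends; how deep it is must be measured (either clearly under or clearly over 8 mm). One of two possible middle samples; exactly one of them is present.
- short_a_mid (a point): concrete paving sample, 66 x 46 x 30 mm high (x, y, z); origin at its centre, half-way up (15 mm above its underside); z up; 0.2 to 0.4 kg. A flat-bottomed groove 18 mm wide runs right across the middle of its top along y, open at both ends; how deep it is must be measured (either clearly under or clearly over 8 mm). One of two possible shortest samples; one of them or neither is present.
- short_b_mid (a point): concrete paving sample, 66 x 46 x 30 mm high (x, y, z); origin at its centre, half-way up (15 mm above its underside); z up; 0.2 to 0.4 kg. A flat-bottomed groove 18 mm wide runs right across the middle of its top along y, open at both ends; how deep it is must be measured (either clearly under or clearly over 8 mm). One of two possible shortest samples; one of them or neither is present.
- weight1_mid (a point): steel block weight, 46 x 30 x 24 mm (x, y, z) with a 16 mm wide knob on top reaching 37 mm above its underside; origin at the block's centre, 12 mm above its underside; about 280 g. May be absent. When present it starts on top of the longest sample, over the groove.
- weight2_mid (a point): steel block weight, 46 x 30 x 24 mm (x, y, z) with a 16 mm wide knob on top reaching 37 mm above its underside; origin at the block's centre, 12 mm above its underside; about 280 g. May be absent. When present it starts on top of the middle sample, over the groove.
- weight3_mid (a point): steel block weight, 46 x 30 x 24 mm (x, y, z) with a 16 mm wide knob on top reaching 37 mm above its underside; origin at the block's centre, 12 mm above its underside; about 280 g. May be absent. When present it starts on the bench.
- gauge_grip (a point): sprung depth gauge: a steel base 56 x 24 x 10 mm (x, y, z) and on it a black handle 34 x 24 mm, 50 mm high (top 60 mm above the base's underside); 150 g. This point is the centre of the handle, 35 mm above the base's underside; z up. It starts hanging in the stand, its x along the stand's x.
- gauge_foot (a point): the middle of the underside of the gauge's base; same axes as gauge_grip. The round probe, 8 mm across, comes out here and reaches 16 mm below the base when free. It is sprung: it pushes back with 3 N when first touched and 7 N when pushed fully in, more than the gauge's weight, so the gauge must be pressed down.
- probe (a joint): how far the probe is pushed in, 0 (free) to 0.016 m. With the base flat on a sample the groove's depth is 0.016 m minus this value. A copper pin on top of the handle rises with it: it stands 5 mm above the steel collar's top (63 mm above the base's underside) when free, and by the value more when pressed.
- stand: fixed gauge stand; origin at the middle of its foot on the bench, z up. Foot 110 x 90 mm, 10 mm high; on two cheeks an aluminium shelf 80 x 56 mm (x, y), whose top is 60 mm above the bench, with a 25 mm square through-hole at its middle. The gauge hangs with its base lying on the shelf and its probe hanging free in the hole.
- zero_plate: fixed thick glass plate for checking the gauge, 74 x 74 mm, 8 mm thick, lying on the bench; origin at the middle of its underside, z up. The gauge pressed flat on it has its probe fully in, value 0.016 m, depth zero.
- wood_tray: fixed small open wooden tray for the weights, 150 x 130 mm (x, y), rim 20 mm high, walls and floor 5 mm thick; origin at the middle of its underside. It may be on either side of the bench.
- steel_tray: fixed wide open steel tray for the samples that are worn too deep, 230 x 170 mm (x, y), rim 16 mm high, walls and floor 4 mm thick; origin at the middle of its underside. It may be on either side of the bench.
- beaker: clear beaker, 70 mm across, 85 mm high, not to be disturbed; origin at the middle of its underside.
- jar: white jar with black cap, 60 mm across, 75 mm high, not to be disturbed; origin at the middle of its underside.
- cutter: dark steel ring, 60 mm across, 30 mm high, not to be disturbed; origin at the middle of its underside.
Mind the look-alikes: they are no part of the job. Of the things shaped like the zero_plate, the glass one is meant. What is shaped like the part that bears weight2_mid but black is not meant.

How it is judged (in metres and radians):
On the way, in this order (a step that is already met when the one before it is completed fails the run):
1. the gauge's base is pressed flat on the glass plate, its probe pushed in (x of gauge_foot in the frame of zero_plate between -0.025 and 0.025 m and y of gauge_foot in the frame of zero_plate between -0.03 and 0.03 m and z of gauge_foot in the frame of zero_plate between 0.004 and 0.0098 m and angle between gauge_foot's own z axis and vertical below 0.05 rad and value of joint probe above 0.014 m), for 0.3 s.
2. then the gauge's probe is in the groove of the longest sample and its base sits flat on it for 1.5 s (((x of gauge_foot in the frame of long_a_mid between -0.0055 and 0.0055 m and y of gauge_foot in the frame of long_a_mid between -0.02 and 0.02 m and z of gauge_foot in the frame of long_a_mid between 0.012 and 0.0168 m and angle between the z axis of gauge_foot and the z axis of long_a_mid, either way round below 0.05 rad and angle between long_a_mid's own z axis and vertical below 0.1 rad) or (x of gauge_foot in the frame of long_b_mid between -0.0055 and 0.0055 m and y of gauge_foot in the frame of long_b_mid between -0.02 and 0.02 m and z of gauge_foot in the frame of long_b_mid between 0.012 and 0.0168 m and angle between the z axis of gauge_foot and the z axis of long_b_mid, either way round below 0.05 rad and angle between long_b_mid's own z axis and vertical below 0.1 rad))), for 1.5 s.
3. then the same on the middle sample (((x of gauge_foot in the frame of mid_a_mid between -0.0055 and 0.0055 m and y of gauge_foot in the frame of mid_a_mid between -0.02 and 0.02 m and z of gauge_foot in the frame of mid_a_mid between 0.012 and 0.0168 m and angle between the z axis of gauge_foot and the z axis of mid_a_mid, either way round below 0.05 rad and angle between mid_a_mid's own z axis and vertical below 0.1 rad) or (x of gauge_foot in the frame of mid_b_mid between -0.0055 and 0.0055 m and y of gauge_foot in the frame of mid_b_mid between -0.02 and 0.02 m and z of gauge_foot in the frame of mid_b_mid between 0.012 and 0.0168 m and angle between the z axis of gauge_foot and the z axis of mid_b_mid, either way round below 0.05 rad and angle between mid_b_mid's own z axis and vertical below 0.1 rad))), for 1.5 s.
4. then the same on the shortest sample, if there is one (((x of gauge_foot in the frame of short_a_mid between -0.0055 and 0.0055 m and y of gauge_foot in the frame of short_a_mid between -0.02 and 0.02 m and z of gauge_foot in the frame of short_a_mid between 0.012 and 0.0168 m and angle between the z axis of gauge_foot and the z axis of short_a_mid, either way round below 0.05 rad and angle between short_a_mid's own z axis and vertical below 0.1 rad) or (x of gauge_foot in the frame of short_b_mid between -0.0055 and 0.0055 m and y of gauge_foot in the frame of short_b_mid between -0.02 and 0.02 m and z of gauge_foot in the frame of short_b_mid between 0.012 and 0.0168 m and angle between the z axis of gauge_foot and the z axis of short_b_mid, either way round below 0.05 rad and angle between short_b_mid's own z axis and vertical below 0.1 rad))), for 1.5 s.
At the end, for the whole second after the job is handed in: Gauge upright in the stand, base on the shelf (3 mm in height, 9 mm off its middle), probe free; weights in the wooden tray; samples with grooves over 8 mm flat, groove up, on the floor of the steel tray; the others flat on the bench, groove up, over 130 mm from that tray's middle (x of gauge_foot in the frame of stand between -0.009 and 0.009 m and y of gauge_foot in the frame of stand between -0.009 and 0.009 m and z of gauge_foot in the frame of stand between 0.057 and 0.063 m and angle between gauge_foot's own z axis and vertical below 0.06 rad and value of joint probe below 0.0015 m and x of weight1_mid in the frame of wood_tray between -0.07 and 0.07 m and y of weight1_mid in the frame of wood_tray between -0.06 and 0.06 m and z of each of weight1_mid, weight2_mid, weight3_mid in the frame of wood_tray below 0.03 m and x of weight2_mid in the frame of wood_tray between -0.07 and 0.07 m and y of weight2_mid in the frame of wood_tray between -0.06 and 0.06 m and x of weight3_mid in the frame of wood_tray between -0.07 and 0.07 m and y of weight3_mid in the frame of wood_tray between -0.06 and 0.06 m and angle between each of long_a_mid, long_b_mid, mid_a_mid, mid_b_mid, short_a_mid, short_b_mid's own z axis and vertical below 0.1 rad and horizontal distance between each of long_a_mid, mid_b_mid, short_a_mid and steel_tray above 0.13 m and height (world z) of each of long_a_mid, mid_b_mid, short_a_mid below 0.02 m and x of long_b_mid in the frame of steel_tray between -0.094 and 0.094 m and y of long_b_mid in the frame of steel_tray between -0.065 and 0.065 m and z of each of long_b_mid, mid_a_mid, short_b_mid in the frame of steel_tray below 0.026 m and x of mid_a_mid in the frame of steel_tray between -0.094 and 0.094 m and y of mid_a_mid in the frame of steel_tray between -0.065 and 0.065 m and x of short_b_mid in the frame of steel_tray between -0.094 and 0.094 m and y of short_b_mid in the frame of steel_tray between -0.065 and 0.065 m); the robot touches nothing.
It fails at once if the beaker is moved more than 25 mm or tipped (distance of beaker from where it was at the start of the episode above 0.025 m or angle between beaker's own z axis and vertical above 0.3 rad).
It fails at once if the jar is moved more than 25 mm or tipped (distance of jar from where it was at the start of the episode above 0.025 m or angle between jar's own z axis and vertical above 0.3 rad).
It fails at once if the cutter is moved more than 25 mm or tipped (distance of cutter from where it was at the start of the episode above 0.025 m or angle between cutter's own z axis and vertical above 0.3 rad).
Of weight1, weight2 only 1 to 2 are there at a start; the rules pass over those that are not, and their reading is None.
Of long_a, long_b only 1 to 1 are there at a start; the rules pass over those that are not, and their reading is None.
Of mid_a, mid_b only 1 to 1 are there at a start; the rules pass over those that are not, and their reading is None.
Of short_a, short_b, weight3 only 1 to 1 are there at a start; the rules pass over those that are not, and their reading is None.
At some moment in a run one of long_a, long_b, mid_a, mid_b, short_a, short_b may be knocked a few centimetres aside while the robot is not near it.
It also fails if it takes over 210 s, if anything falls off the work surface, if the arm or the gripper's body presses on something with over 40 N, if the wrist force passes 120 N, or if a joint passes its speed limit or range.

## Working session

There is one attempt and no reset: what is moved stays moved. The work goes in short steps, Python scripts to look and compute and a tool call to move; the robot and the scene stay as the last step left them, time stands still between calls to the robot, and variables do not carry over. Pictures are saved under pics/ and viewed, at most 14 in all, crops included, and the job is handed in when it is done.

Besides the shell and the picture viewer there is one more tool, called by a JSON object that holds its "name" and its "arguments", one argument or row to a line. drive_tool: Moves the arm, as the interface text tells. Its arguments: {"type":"object","properties":{"targets":{"type":"array"}},"required":["targets"]}

```bash
ls; mkdir -p pics; python3 - <<'E'
from cell import state, read_camera, job_done, grip_depth
import cv2
print(state(), grip_depth)
for n in ("top","side"):
    c=read_camera(n); cv2.imwrite(f"pics/{n}0.png",cv2.resize(c["frame"][:,:,::-1],(800,600)))
    print(n,c["fx"],c["fy"],c["cx"],c["cy"],c["R"],c["t"])
E
```

```text
pics
{'t': 0.0, 'joints': array([ 1.01441175e+00,  4.91552234e-01,  1.55948339e+00, -4.25065717e-05,
        1.09166774e+00, -1.05558255e-01]), 'qvel': array([-0.00049737, -0.00062554, -0.00021463,  0.0026102 , -0.00018658,
        0.00011811]), 'tau': array([ 3.42844090e-03, -6.12647295e+01, -2.58183593e+01,  6.94227288e-02,
        4.81722713e-02, -1.47194787e-04]), 'eef_pos': array([272.14916861, 562.35499241, 214.05460518]), 'tcp_rot': array([-3.14048415e+00, -7.95386696e-05,  2.69078591e+00]), 'ft_force': array([ 0.43538588, -0.59309284,  0.00274521]), 'moment': array([0.01031611, 0.02895787, 0.03263182]), 'grip_force': 0.0, 'opening': 1.0015611929388288} 18.8
top 414.9511217942781 414.9511217942781 286.7943281886329 217.2243200203983 [[ 0.01614703 -0.99977547 -0.01372156]
 [-0.98651232 -0.01369416 -0.16311318]
 [ 0.16288865  0.01617028 -0.98651194]] [   9.14817375  573.05122697 1097.00459144]
side 531.7421803623039 531.7421803623039 274.41819795793526 201.7907258024014 [[ 0.9648354  -0.26205722  0.02046117]
 [-0.11919443 -0.50556656 -0.85451456]
 [ 0.2342762   0.82202704 -0.51902428]] [-556.16123977  133.12365872 1097.46537881]
```

View pics/top0.png

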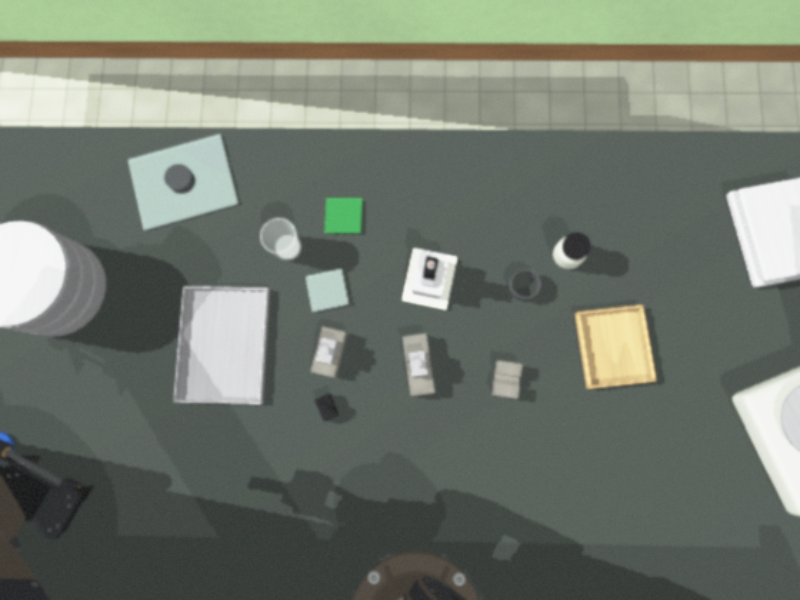

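View pics/side0.png

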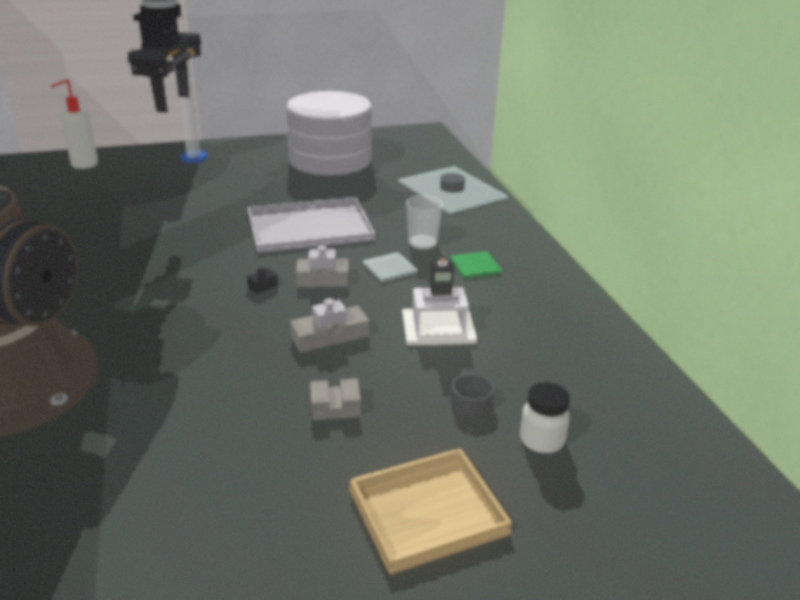

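Top view (800x600), candidates before reaching:
- **Plates:** light-teal glass plate at (327,290). The green plate at (344,215) is the wrong colour, and the big teal sheet at (183,182) is the wrong size.
- **Weights:** bright steel weights on the mid sample (328,350) and the long sample (418,362). The black look-alike at (327,407) is not meant.
- **Samples and fixtures:** short sample at (507,380), stand with gauge at (430,278), steel tray at (222,345), wooden tray at (615,346).

Next I check this in one close crop.

```bash
cat > h.py <<'E'
from cell import state, read_camera, job_done, grip_depth
import numpy as np, cv2
def ray(c,uv,z):
    R,t=np.array(c["R"]),np.array(c["t"]); C=-R.T@t
    d=R.T@np.array([(uv[0]-c["cx"])/c["fx"],(uv[1]-c["cy"])/c["fy"],1.])
    return C+d*(z-C[2])/d[2]
def proj(c,X):
    p=np.array(c["R"])@np.array(X,float)+np.array(c["t"]); return np.array([c["fx"]*p[0]/p[2]+c["cx"],c["fy"]*p[1]/p[2]+c["cy"]])
def crop(n,u0,v0,u1,v1,name,k=None):
    c=read_camera(n); f=c["frame"][v0:v1,u0:u1,::-1]; k=k or min(800/(u1-u0),600/(v1-v0))
    cv2.imwrite("pics/"+name,cv2.resize(f,None,fx=k,fy=k,interpolation=cv2.INTER_CUBIC)); return c
def go(x,y,z,yaw=None):
    "travel for a TCP target in mm (tool pointing down)"
    s=state(); p=s["eef_pos"]; a=s["tcp_rot"][2]; d=np.array([x,y,z])-p
    tx=np.cos(a)*d[0]+np.sin(a)*d[1]; ty=np.sin(a)*d[0]-np.cos(a)*d[1]
    tw=0 if yaw is None else -((yaw-a+np.pi/2)%np.pi-np.pi/2)
    print("travel",np.round([tx/1e3,ty/1e3,-d[2]/1e3],4),"twist",round(tw,3),"j6",round(s["joints"][5],2))
def rect(c,mask,z,minA=20):
    "world centre, sides (mm), long-side yaw of every blob in a mask, on plane z"
    n,l,st,_=cv2.connectedComponentsWithStats(mask.astype(np.uint8))
    out=[]
    for i in range(1,n):
        if st[i,4]<minA: continue
        ct=max(cv2.findContours((l==i).astype(np.uint8),0,1)[0],key=cv2.contourArea)[:,0]
        W=np.array([ray(c,p,z)[:2] for p in ct],np.float32)
        (a,b),(w,h),ang=cv2.minAreaRect(W); 
        if w<h: w,h,ang=h,w,ang+90
        px=2.7
        ang=(ang+90)%180-90
        out.append((round(a,1),round(b,1),round(w+px),round(h+px),round(np.radians(ang),3),int(st[i,4]),tuple(np.round(ct.mean(0)).astype(int))))
    return out
E
python3 - <<'E'
from h import *
c=crop("top",110,120,470,300,"c1.png")
hsv=cv2.cvtColor(c["frame"],cv2.COLOR_RGB2HSV)
for n,u,v in [("bench",250,270),("long",290,244),("long2",297,270),("mid",225,258),("w",292,254),("shorts",355,262),("glass",229,203),("black",229,284),("shelf",301,195),("foot",290,208),("tray",155,240),("wood",430,240),("shadow",318,262)]:
    print(n,c["frame"][v,u],hsv[v,u])
E
```

```text
bench [90 98 95] [79 21 98]
long [168 166 156] [ 25  18 168]
long2 [180 179 167] [ 28  18 180]
mid [185 183 171] [ 26  19 185]
w [223 223 224] [120   1 224]
shorts [174 171 162] [ 23  18 174]
glass [189 209 202] [ 80  24 209]
black [45 45 47] [120  11  47]
shelf [124 124 124] [  0   0 124]
foot [247 247 246] [ 30   1 247]
tray [219 220 221] [105   2 221]
wood [243 228 170] [ 24  77 243]
shadow [69 72 70] [70 11 72]
```

View pics/c1.png

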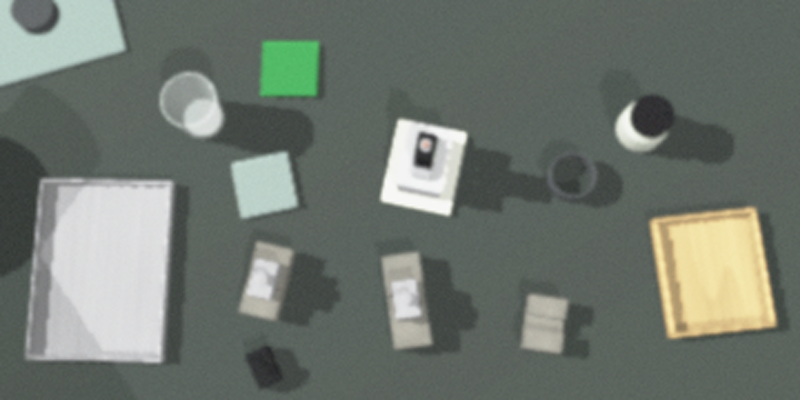

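The crop (crop px) confirms the choice: glass plate (265,185), weights lying along the samples at (264,278) and (407,298), short sample (545,323) with nothing on it, black look-alike (264,367). Now I measure.

```bash
cat >> h.py <<'E'
def masks(c):
    f=c["frame"].astype(int); hsv=cv2.cvtColor(c["frame"],cv2.COLOR_RGB2HSV).astype(int); H,S,V=hsv[...,0],hsv[...,1],hsv[...,2]
    m={}
    m["bright"]=V>125
    m["glass"]=(V>150)&(S>14)&(H>60)&(H<100)
    m["wood"]=(S>45)&(V>120)&(H<35)
    m["white"]=(V>205)&(S<9)
    m["conc"]=(V>118)&(H<50)&(S>7)&(S<40)
    return m
E
python3 - <<'E'
from h import *
c=read_camera("top"); m=masks(c)
for k,z in (("bright",15),("glass",8),("wood",20),("white",54)):
    print(k)
    for r in rect(c,m[k],z,40):
        if 300<r[0]<900 and -500<r[1]<500: print("  ",r)
s=read_camera("side"); C=-np.array(s["R"]).T@s["t"]; print(C)
E
```

```text
bright
   (844.0, 495.4, 205, 167, np.float64(-1.269), 3291, (np.int64(127), np.int64(127)))
   (773.7, 158.5, 79, 79, np.float64(-1.56), 650, (np.int64(240), np.int64(150)))
   (725.4, 282.3, 98, 79, np.float64(1.063), 665, (np.int64(196), np.int64(167)))
   (694.7, -290.7, 67, 51, np.float64(0.685), 220, (np.int64(395), np.int64(179)))
   (644.7, -18.7, 119, 98, np.float64(-0.2), 1222, (np.int64(300), np.int64(195)))
   (618.3, 186.6, 80, 80, np.float64(0.236), 713, (np.int64(228), np.int64(203)))
   (506.4, 389.9, 237, 177, np.float64(-0.008), 4991, (np.int64(155), np.int64(241)))
   (513.4, -383.2, 157, 142, np.float64(0.123), 2763, (np.int64(430), np.int64(242)))
   (494.5, 179.1, 97, 52, np.float64(-0.211), 532, (np.int64(229), np.int64(246)))
   (472.7, 1.3, 121, 51, np.float64(0.148), 695, (np.int64(292), np.int64(255)))
   (446.1, -171.9, 72, 54, np.float64(-0.138), 455, (np.int64(355), np.int64(265)))
glass
   (846.5, 498.3, 204, 165, np.float64(-1.27), 3136, (np.int64(127), np.int64(127)))
   (776.0, 160.2, 76, 73, np.float64(-1.56), 596, (np.int64(240), np.int64(150)))
   (620.0, 187.4, 78, 78, np.float64(0.229), 670, (np.int64(228), np.int64(203)))
wood
   (513.2, -381.6, 157, 142, np.float64(0.125), 2781, (np.int64(430), np.int64(243)))
white
   (696.7, 259.6, 43, 42, np.float64(0.013), 149, (np.int64(201), np.int64(172)))
   (636.6, -18.0, 108, 87, np.float64(-0.194), 737, (np.int64(299), np.int64(197)))
   (502.5, 366.4, 208, 140, np.float64(-0.007), 3198, (np.int64(164), np.int64(239)))
   (492.8, 177.5, 46, 30, np.float64(-0.23), 127, (np.int64(227), np.int64(245)))
   (471.1, 2.1, 45, 30, np.float64(0.165), 137, (np.int64(292), np.int64(254)))
[ 295.36163536 -980.58942088  694.74699196]
```

```bash
python3 -c "
from h import *
go(493,178,130,-0.22)"
```

```text
travel [-0.3663 -0.2499  0.0844] twist -0.231 j6 -0.11
```

{"name": "drive_tool", "arguments": {
  "targets": [
    {"jaw":1,"travel":[-0.366,-0.25,0.084],"twist":-0.231},
    {"jaw":1,"travel":[-0.366,-0.25,0.084],"twist":-0.231},
    {"jaw":1,"travel":[-0.366,-0.25,0.084],"twist":-0.231},
    {"jaw":1,"travel":[-0.366,-0.25,0.084],"twist":-0.231},
    {"jaw":1,"travel":[-0.366,-0.25,0.084],"twist":-0.231},
    {"jaw":1,"travel":[-0.366,-0.25,0.084],"twist":-0.231},
    {"jaw":1,"travel":[-0.366,-0.25,0.084],"twist":-0.231},
    {"jaw":1,"travel":[-0.366,-0.25,0.084],"twist":-0.231}
  ]
}}

```text
t: 0.92
eef_pos: [435.7, 277.1, 152.5]
tcp_rot: [3.141, 0.0, 2.922]
ft_force: [0.4, 0.5, 1.2]
opening: 0.999
grip_force: 0.0
```

```bash
python3 -c "
from h import *
go(493,178,80,-0.22)"
```

```text
travel [-0.0775 -0.0842  0.0725] twist 0.0 j6 -0.91
```

{"name": "drive_tool", "arguments": {
  "targets": [
    {"jaw":1,"travel":[-0.0775,-0.084,0.03],"twist":0},
    {"jaw":1,"travel":[-0.0775,-0.084,0.03],"twist":0},
    {"jaw":1,"travel":[-0.0775,-0.084,0.03],"twist":0},
    {"jaw":1,"travel":[-0.0775,-0.084,0.07],"twist":0},
    {"jaw":1,"travel":[-0.0775,-0.084,0.07],"twist":0},
    {"jaw":1,"travel":[-0.0775,-0.084,0.07],"twist":0}
  ]
}}

```text
t: 1.42
eef_pos: [491.4, 179.7, 81.8]
tcp_rot: [-3.14, -0.004, 2.921]
ft_force: [-0.2, 0.1, -0.1]
opening: 1.001
grip_force: 0.0
```

```bash
python3 -c "
from h import *
go(493,178,35,-0.22)
c=crop('side',180,140,280,215,'c2.png')"
```

```text
travel [-0.0019 -0.0013  0.0468] twist -0.001 j6 -1.13
```

View pics/c2.png

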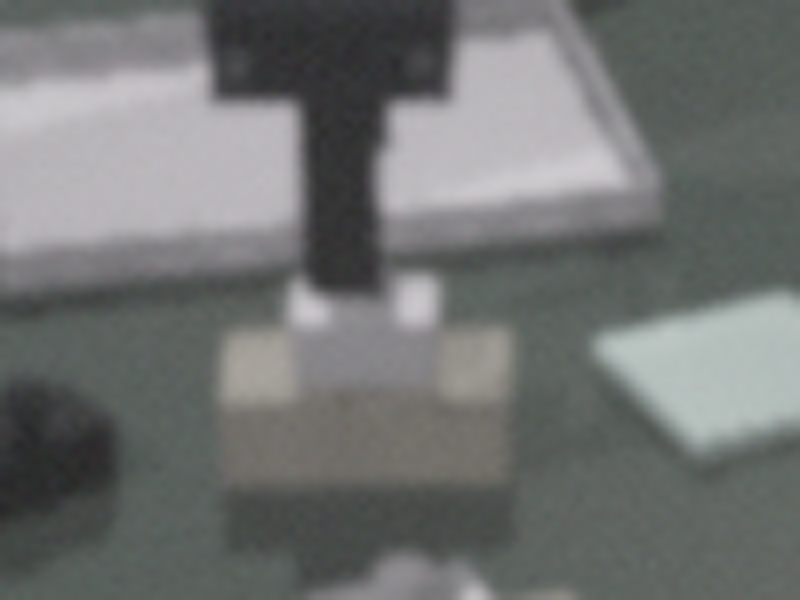

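Near finger at crop (342,290), weight block at (368,330). I check this offset against the calibration.

```bash
python3 -c "
from h import *
c=read_camera('side'); s=state(); p=s['eef_pos']; a=s['tcp_rot'][2]; ty=np.array([np.sin(a),-np.cos(a),0])
q=lambda X:(proj(c,X)-[180,140])*8
print(q(p-53*ty),q(p+53*ty),q([493,178,54]),q([493,178,30]))
x=np.array([np.cos(a),np.sin(a),0]);w=np.array([493,178,54.]);print([q(w+i*23*x+j*15*ty).round() for i in(-1,1) for j in(-1,1)])
"
```

```text
[339.85947255 290.04837178] [352.05082418 131.79393374] [352.59795823 296.93192241] [354.7769092  363.68728393]
[array([425., 320.]), array([427., 274.]), array([276., 320.]), array([281., 274.])]
```

```bash
python3 -c "
from h import *
go(496.5,177,34.5,-0.22)"
```

```text
travel [-0.0049 -0.0028  0.0494] twist 0.001 j6 -1.13
```

{"name": "drive_tool", "arguments": {
  "targets": [
    {"jaw":1,"travel":[-0.005,-0.002,0.03],"twist":0},
    {"jaw":1,"travel":[-0.005,-0.002,0.045],"twist":0},
    {"jaw":1,"travel":[-0.005,-0.002,0.049],"twist":0},
    {"jaw":0,"travel":[-0.005,-0.002,0.049],"twist":0},
    {"jaw":0,"travel":[-0.005,-0.002,0.049],"twist":0},
    {"jaw":0,"travel":[-0.005,-0.002,0.049],"twist":0},
    {"jaw":0,"travel":[-0.005,-0.002,0.049],"twist":0},
    {"jaw":0,"travel":[-0.005,-0.002,0.049],"twist":0}
  ]
}}

```text
t: 2.18
eef_pos: [497.1, 177.1, 34.5]
tcp_rot: [3.141, 0.001, 2.922]
ft_force: [-0.5, -0.8, -0.2]
opening: 0.706
grip_force: 0.0
```

{"name": "drive_tool", "arguments": {
  "targets": [
    {"jaw":0,"travel":[0,0,0],"twist":0},
    {"jaw":0,"travel":[0,0,0],"twist":0},
    {"jaw":0,"travel":[0,0,0],"twist":0},
    {"jaw":0,"travel":[0,0,0],"twist":0}
  ]
}}

```text
t: 2.52
eef_pos: [496.8, 176.9, 33.7]
tcp_rot: [3.142, -0.0, 2.922]
ft_force: [-0.4, 0.3, 0.2]
opening: 0.428
grip_force: 0.0
```

{"name": "drive_tool", "arguments": {
  "targets": [
    {"jaw":0,"travel":[0,0,0],"twist":0},
    {"jaw":0,"travel":[0,0,0],"twist":0},
    {"jaw":0,"travel":[0,0,0],"twist":0},
    {"jaw":0,"travel":[0,0,0],"twist":0},
    {"jaw":0,"travel":[0,0,-0.04],"twist":0},
    {"jaw":0,"travel":[0,0,-0.08],"twist":0},
    {"jaw":0,"travel":[0,0,-0.1],"twist":0},
    {"jaw":0,"travel":[0,0,-0.1],"twist":0}
  ]
}}

```text
t: 3.18
eef_pos: [498.3, 177.3, 137.5]
tcp_rot: [3.139, 0.006, 2.922]
ft_force: [0.7, 0.5, -2.6]
opening: 0.313
grip_force: 30.0
```

```bash
python3 -c "
from h import *
go(513,-420,140,0.124)"
```

```text
travel [-0.1445 -0.5798 -0.0025] twist -0.344 j6 -1.13
```

{"name": "drive_tool", "arguments": {
  "targets": [
    {"jaw":0,"travel":[-0.18,-0.53,-0.0025],"twist":-0.344},
    {"jaw":0,"travel":[-0.18,-0.53,-0.0025],"twist":-0.344},
    {"jaw":0,"travel":[-0.18,-0.53,-0.0025],"twist":-0.344},
    {"jaw":0,"travel":[-0.18,-0.53,-0.0025],"twist":-0.344},
    {"jaw":0,"travel":[-0.18,-0.53,-0.0025],"twist":-0.344},
    {"jaw":0,"travel":[-0.18,-0.53,-0.0025],"twist":-0.344},
    {"jaw":0,"travel":[-0.18,-0.53,-0.0025],"twist":-0.344},
    {"jaw":0,"travel":[-0.18,-0.53,-0.0025],"twist":-0.344}
  ]
}}

```text
t: 3.85
eef_pos: [530.7, -143.5, 133.7]
tcp_rot: [3.141, -0.002, -3.017]
ft_force: [1.7, 0.1, -2.0]
opening: 0.311
grip_force: 30.0
```

```bash
python3 -c "
from h import *
go(546.7,-379,100,0.124)"
```

```text
travel [ 0.0132 -0.2357  0.0337] twist 0.0 j6 -2.08
```

{"name": "drive_tool", "arguments": {
  "targets": [
    {"jaw":0,"travel":[0.013,-0.236,0.0],"twist":0},
    {"jaw":0,"travel":[0.013,-0.236,0.0],"twist":0},
    {"jaw":0,"travel":[0.013,-0.236,0.0],"twist":0},
    {"jaw":0,"travel":[0.013,-0.236,0.0],"twist":0},
    {"jaw":0,"travel":[0.013,-0.236,0.0],"twist":0},
    {"jaw":0,"travel":[0.013,-0.236,0.034],"twist":0},
    {"jaw":0,"travel":[0.013,-0.236,0.07],"twist":0},
    {"jaw":0,"travel":[0.013,-0.236,0.07],"twist":0}
  ]
}}

```text
t: 4.52
eef_pos: [544.1, -376.4, 56.6]
tcp_rot: [3.133, -0.008, -3.02]
ft_force: [-1.5, 0.9, -4.3]
opening: 0.308
grip_force: 30.0
```

```bash
python3 -c "
from h import *
go(546.7,-379,11,0.124); print(state()['eef_pos'])"
```

```text
travel [-0.0023 -0.0029  0.0456] twist -0.002 j6 -2.4
[ 544.05676577 -376.44130538   56.57883754]
```

{"name": "drive_tool", "arguments": {
  "targets": [
    {"jaw":0,"travel":[-0.002,-0.003,0.025],"twist":0},
    {"jaw":0,"travel":[-0.002,-0.003,0.035],"twist":0},
    {"jaw":0,"travel":[-0.002,-0.003,0.035],"twist":0},
    {"jaw":0,"travel":[-0.002,-0.003,0.035],"twist":0}
  ]
}}

```text
t: 4.85
eef_pos: [550.2, -379.2, 30.5]
tcp_rot: [3.141, -0.001, -3.017]
ft_force: [0.0, -0.1, -2.3]
opening: 0.317
grip_force: 30.0
```

```bash
python3 -c "
from h import *
go(546.7,-379,10.5,0.124); print(state()['eef_pos'])"
```

```text
travel [0.0035 0.0007 0.02  ] twist 0.001 j6 -2.4
[ 550.21668119 -379.22003775   30.50915823]
```

{"name": "drive_tool", "arguments": {
  "targets": [
    {"jaw":0,"travel":[0.0,0,0.018],"twist":0},
    {"jaw":0,"travel":[0,0,0.0195],"twist":0},
    {"jaw":0,"travel":[0,0,0.0195],"twist":0},
    {"jaw":0.55,"travel":[0,0,0.0195],"twist":0},
    {"jaw":0.55,"travel":[0,0,0.0195],"twist":0},
    {"jaw":0.55,"travel":[0,0,0.0195],"twist":0},
    {"jaw":0.55,"travel":[0,0,0.0195],"twist":0},
    {"jaw":0.55,"travel":[0,0,0.0195],"twist":0}
  ]
}}

```text
t: 5.52
eef_pos: [550.3, -380.2, 11.1]
tcp_rot: [-3.141, 0.001, -3.017]
ft_force: [0.2, 0.2, -0.1]
opening: 0.54
grip_force: 0.0
```

{"name": "drive_tool", "arguments": {
  "targets": [
    {"jaw":0.55,"travel":[0,0,0],"twist":0},
    {"jaw":0.6,"travel":[0,0,-0.04],"twist":0},
    {"jaw":0.8,"travel":[0,0,-0.08],"twist":0},
    {"jaw":1,"travel":[0,0,-0.1],"twist":0},
    {"jaw":1,"travel":[0,0,-0.1],"twist":0},
    {"jaw":1,"travel":[0,0,-0.1],"twist":0}
  ]
}}

```text
t: 6.02
eef_pos: [550.4, -380.3, 111.7]
tcp_rot: [-3.14, 0.002, -3.017]
ft_force: [0.3, 0.2, -0.4]
opening: 0.822
grip_force: 0.0
```

```bash
python3 - <<'E'
from h import *
for n in ("top",):
    c=read_camera(n); m=masks(c)
    for r in rect(c,m["white"],54,40)+rect(c,m["bright"],15,100):
        if 400<r[0]<700 and -480<r[1]<250: print("  ",r)
c=crop('side',180,130,520,400,'c3.png')
go(474,2,80,0.155)
E
```

```text
(635.9, -17.9, 107, 87, np.float64(-0.194), 778, (np.int64(300), np.int64(197)))
   (471.2, 1.8, 46, 31, np.float64(0.158), 148, (np.int64(292), np.int64(254)))
   (695.4, -288.8, 66, 49, np.float64(0.612), 208, (np.int64(395), np.int64(178)))
   (644.6, -18.9, 119, 99, np.float64(-0.2), 1200, (np.int64(300), np.int64(195)))
   (618.3, 186.7, 80, 80, np.float64(0.227), 709, (np.int64(228), np.int64(203)))
   (606.5, -471.4, 61, 27, np.float64(-0.743), 101, (np.int64(460), np.int64(208)))
   (533.2, -340.5, 113, 87, np.float64(0.792), 795, (np.int64(416), np.int64(235)))
   (494.4, 178.8, 95, 50, np.float64(-0.217), 546, (np.int64(229), np.int64(246)))
   (473.1, 1.2, 122, 51, np.float64(0.153), 691, (np.int64(292), np.int64(254)))
travel [0.0278 0.3881 0.0295] twist -0.031 j6 -2.4
```

View pics/c3.png

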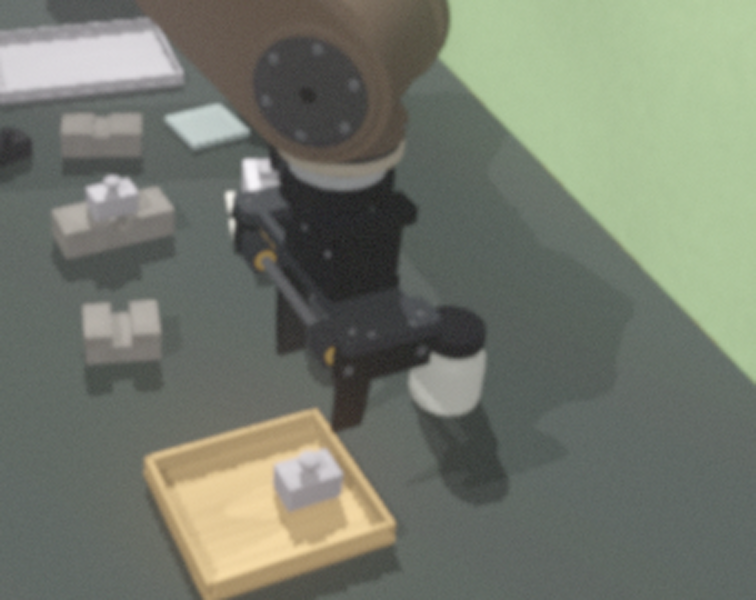

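The first weight is in the tray at crop (307,478), upright. The second is on the long sample at (112,198).

{"name": "drive_tool", "arguments": {
  "targets": [
    {"jaw":1,"travel":[0.028,0.388,0],"twist":-0.031},
    {"jaw":1,"travel":[0.028,0.388,0],"twist":-0.031},
    {"jaw":1,"travel":[0.028,0.388,0],"twist":-0.031},
    {"jaw":1,"travel":[0.028,0.388,0],"twist":-0.031},
    {"jaw":1,"travel":[0.028,0.388,0],"twist":-0.031},
    {"jaw":1,"travel":[0.028,0.388,0],"twist":-0.031},
    {"jaw":1,"travel":[0.028,0.388,0],"twist":-0.031},
    {"jaw":1,"travel":[0.028,0.388,0],"twist":-0.031}
  ]
}}

```text
t: 6.78
eef_pos: [483.7, -51.3, 109.4]
tcp_rot: [3.141, -0.002, -2.987]
ft_force: [1.8, -0.3, 0.6]
opening: 1.0
grip_force: 0.0
```

{"name": "drive_tool", "arguments": {
  "targets": [
    {"jaw":0.8,"travel":[0,0.053,0],"twist":0},
    {"jaw":0.8,"travel":[0,0.053,0],"twist":0},
    {"jaw":0.8,"travel":[0,0.053,0],"twist":0},
    {"jaw":0.8,"travel":[0,0.053,0],"twist":0}
  ]
}}

```text
t: 7.12
eef_pos: [476.8, -0.5, 109.8]
tcp_rot: [3.141, -0.001, -2.985]
ft_force: [-0.0, 0.1, 0.0]
opening: 0.815
grip_force: 0.0
```

```bash
python3 - <<'E'
from h import *
print(state()['eef_pos'])
go(474,1.5,34.5,0.155)
E
```

```text
[476.82204854  -0.48631776 109.84267086]
travel [0.0025 0.0024 0.0753] twist 0.002 j6 -1.87
```

{"name": "drive_tool", "arguments": {
  "targets": [
    {"jaw":0.8,"travel":[0.0025,0.002,0.04],"twist":0},
    {"jaw":0.6,"travel":[0.0025,0.002,0.07],"twist":0},
    {"jaw":0.5,"travel":[0.0025,0.002,0.0755],"twist":0},
    {"jaw":0,"travel":[0.0025,0.002,0.0755],"twist":0},
    {"jaw":0,"travel":[0.0025,0.002,0.0755],"twist":0},
    {"jaw":0,"travel":[0.0025,0.002,0.0755],"twist":0},
    {"jaw":0,"travel":[0.0025,0.002,0.0755],"twist":0},
    {"jaw":0,"travel":[0.0025,0.002,0.0755],"twist":0}
  ]
}}

```text
t: 7.78
eef_pos: [474.8, 0.6, 36.2]
tcp_rot: [-3.141, 0.002, -2.987]
ft_force: [0.2, 0.2, 0.5]
opening: 0.366
grip_force: 0.0
```

{"name": "drive_tool", "arguments": {
  "targets": [
    {"jaw":0,"travel":[0,0,0],"twist":0},
    {"jaw":0,"travel":[0,0,0],"twist":0},
    {"jaw":0,"travel":[0,0,0],"twist":0},
    {"jaw":0,"travel":[0,0,-0.04],"twist":0},
    {"jaw":0,"travel":[0,0,-0.08],"twist":0},
    {"jaw":0,"travel":[0,0,-0.1],"twist":0},
    {"jaw":0,"travel":[0,0,-0.1],"twist":0}
  ]
}}

```text
t: 8.37
eef_pos: [475.7, 0.7, 139.0]
tcp_rot: [-3.14, 0.007, -2.986]
ft_force: [-0.2, 0.4, -3.4]
opening: 0.317
grip_force: 30.0
```

```bash
python3 - <<'E'
from h import *
print(state()['eef_pos'])
go(481,-388,120,0.124)
E
```

```text
[475.73515539   0.73158873 139.01163978]
travel [ 0.055  -0.3849  0.019 ] twist 0.031 j6 -1.86
```

{"name": "drive_tool", "arguments": {
  "targets": [
    {"jaw":0,"travel":[0.055,-0.385,0.0],"twist":0.031},
    {"jaw":0,"travel":[0.055,-0.385,0.0],"twist":0.031},
    {"jaw":0,"travel":[0.055,-0.385,0.0],"twist":0.031},
    {"jaw":0,"travel":[0.055,-0.385,0.0],"twist":0.031},
    {"jaw":0,"travel":[0.055,-0.385,0.0],"twist":0.031},
    {"jaw":0,"travel":[0.055,-0.385,0.0],"twist":0.031},
    {"jaw":0,"travel":[0.055,-0.385,0.0],"twist":0.031},
    {"jaw":0,"travel":[0.055,-0.385,0.0],"twist":0.031}
  ]
}}

```text
t: 9.03
eef_pos: [477.7, -334.2, 133.6]
tcp_rot: [3.14, -0.001, -3.018]
ft_force: [1.5, -0.4, -2.6]
opening: 0.315
grip_force: 30.0
```

{"name": "drive_tool", "arguments": {
  "targets": [
    {"jaw":0,"travel":[0.007,-0.05,0.0],"twist":0},
    {"jaw":0,"travel":[0.007,-0.05,0.03],"twist":0},
    {"jaw":0,"travel":[0.007,-0.05,0.06],"twist":0},
    {"jaw":0,"travel":[0.007,-0.05,0.09],"twist":0},
    {"jaw":0,"travel":[0.007,-0.05,0.09],"twist":0},
    {"jaw":0,"travel":[0.007,-0.05,0.09],"twist":0},
    {"jaw":0,"travel":[0.007,-0.05,0.09],"twist":0}
  ]
}}

```text
t: 9.62
eef_pos: [478.3, -383.0, 45.8]
tcp_rot: [-3.141, 0.0, -3.017]
ft_force: [-1.3, 0.4, -2.6]
opening: 0.312
grip_force: 30.0
```

```bash
python3 - <<'E'
from h import *
print(state()['eef_pos'])
go(481,-388,12,0.124)
E
```

```text
[ 478.25465263 -383.04006897   45.7779544 ]
travel [-0.0021 -0.0053  0.0338] twist 0.001 j6 -2.48
```

Next I release the weight, retreat and re-measure the scene with the arm out of the way.

{"name": "drive_tool", "arguments": {
  "targets": [
    {"jaw":0,"travel":[-0.002,-0.005,0.025],"twist":0},
    {"jaw":0,"travel":[-0.002,-0.005,0.0335],"twist":0},
    {"jaw":0,"travel":[-0.002,-0.005,0.0335],"twist":0},
    {"jaw":0,"travel":[-0.002,-0.005,0.0335],"twist":0},
    {"jaw":0.55,"travel":[-0.002,-0.005,0.0335],"twist":0},
    {"jaw":0.55,"travel":[-0.002,-0.005,0.0335],"twist":0},
    {"jaw":0.55,"travel":[-0.002,-0.005,0.0335],"twist":0},
    {"jaw":0.55,"travel":[-0.002,-0.005,0.0335],"twist":0}
  ]
}}

```text
t: 10.28
eef_pos: [480.7, -387.8, 12.3]
tcp_rot: [-3.141, 0.001, -3.017]
ft_force: [0.4, -0.1, 1.0]
opening: 0.522
grip_force: 0.0
```

{"name": "drive_tool", "arguments": {
  "targets": [
    {"jaw":0.55,"travel":[0,0,0],"twist":0},
    {"jaw":0.55,"travel":[0,0,0],"twist":0},
    {"jaw":0.6,"travel":[0,0,-0.04],"twist":0},
    {"jaw":0.7,"travel":[0,0,-0.08],"twist":0},
    {"jaw":0.7,"travel":[0,0,-0.12],"twist":0},
    {"jaw":0.7,"travel":[0,0,-0.15],"twist":0},
    {"jaw":0.7,"travel":[0,0,-0.15],"twist":0}
  ]
}}

```text
t: 10.87
eef_pos: [482.1, -389.2, 168.0]
tcp_rot: [-3.134, 0.006, -3.017]
ft_force: [0.2, -1.0, 0.2]
opening: 0.696
grip_force: 0.0
```

```bash
python3 - <<'E'
from h import *
print(state()['eef_pos'])
c=read_camera("top"); m=masks(c)
cv2.imwrite("pics/c4a.png",cv2.resize(c["frame"][150:300,180:390,::-1],None,fx=3.8,fy=3.8,interpolation=cv2.INTER_CUBIC))
for k,z in (("bright",15),("white",5)):
    for r in rect(c,m[k],z,40):
        if 400<r[0]<700 and -480<r[1]<250: print(k,r)
E
```

```text
[ 482.12400394 -389.23122121  167.99418356]
bright (695.7, -288.5, 66, 49, np.float64(0.612), 205, (np.int64(395), np.int64(178)))
bright (644.5, -18.7, 119, 98, np.float64(-0.194), 1203, (np.int64(300), np.int64(195)))
bright (618.2, 186.6, 81, 80, np.float64(0.227), 713, (np.int64(228), np.int64(203)))
bright (513.5, -383.0, 158, 143, np.float64(0.122), 1965, (np.int64(428), np.int64(243)))
bright (494.6, 178.5, 95, 51, np.float64(-0.204), 551, (np.int64(229), np.int64(246)))
bright (472.7, 1.3, 121, 52, np.float64(0.153), 737, (np.int64(292), np.int64(255)))
white (646.8, -18.6, 112, 91, np.float64(-0.194), 786, (np.int64(299), np.int64(197)))
white (550.6, -385.4, 44, 34, np.float64(0.127), 123, (np.int64(428), np.int64(229)))
white (477.9, -382.4, 42, 12, np.float64(0.127), 51, (np.int64(429), np.int64(255)))
```

View pics/c4a.png

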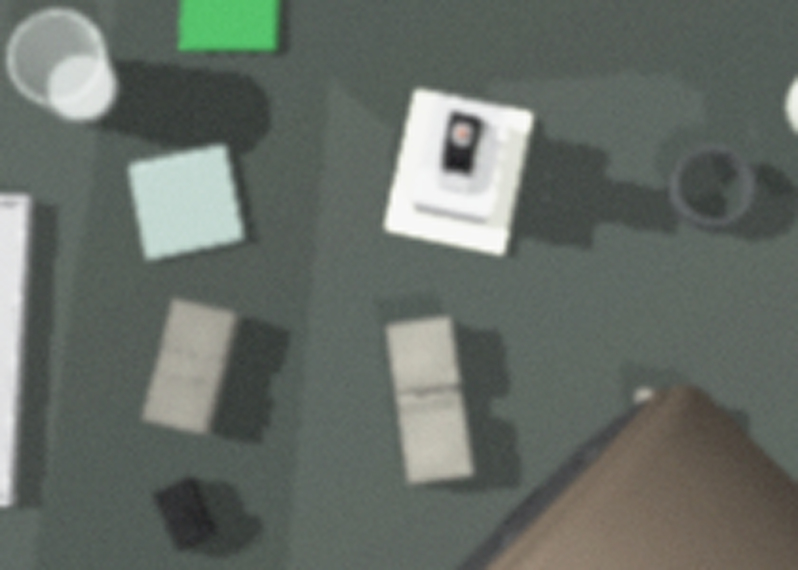

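The samples are clear. Pin and collar are at crop (462,131), and the gauge sits in the stand at (463,140).

```bash
python3 - <<'E'
from h import *
c=read_camera("top"); f=c["frame"]; 
print("pin top",ray(c,(180+462/3.8,150+131/3.8),126))
V=f.max(2); m=(V<70)
for r in rect(c,m,110,25):
    if 500<r[0]<700 and -60<r[1]<30: print("black",r)
m=masks(c)["white"]
print([r for r in rect(c,m,10,40) if 600<r[0]<700 and abs(r[1])<60])
s=read_camera("side"); fs=s["frame"]; 
cv2.imwrite("pics/c5.png",cv2.resize(fs[160:250,260:380,::-1],None,fx=6.6,fy=6.6,interpolation=cv2.INTER_CUBIC))
for n,X in (("foot",(645,-18.7,0)),("pin",(642,-18,128)),("handletop",(642,-18,120)),("handlebase",(642,-18,70))):print(n,(proj(s,X)-[260,160])*6.6)
E
```

```text
pin top [646.55908201 -20.54317126 126.        ]
black (632.6, -17.8, 19, 17, np.float64(1.333), 35, (np.int64(300), np.int64(191)))
[(645.5, -18.7, 111, 91, np.float64(-0.191), 794, (np.int64(300), np.int64(195)))]
foot [297.38021257 462.7831413 ]
pin [307.53734938 144.42960707]
handletop [306.29349052 165.38713668]
handlebase [298.71492634 293.07685122]
```

View pics/c5.png

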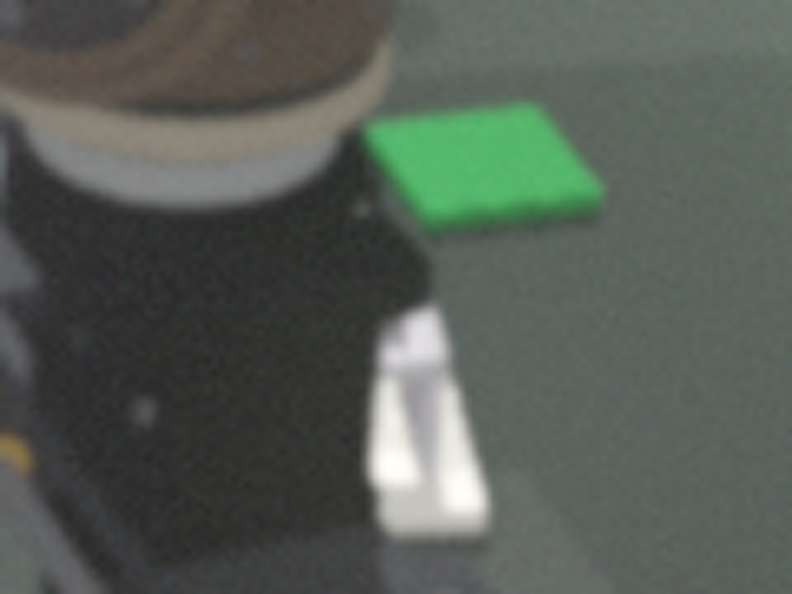

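```bash
python3 - <<'E'
from h import *
go(648,-19.5,165,-0.193)
E
```

```text
travel [-0.2121  0.3443 -0.0038] twist 0.317 j6 -2.48
```

{"name": "drive_tool", "arguments": {
  "targets": [
    {"jaw":0.7,"travel":[-0.212,0.344,-0.004],"twist":0.317},
    {"jaw":0.7,"travel":[-0.212,0.344,-0.004],"twist":0.317},
    {"jaw":0.7,"travel":[-0.212,0.344,-0.004],"twist":0.317},
    {"jaw":0.7,"travel":[-0.212,0.344,-0.004],"twist":0.317},
    {"jaw":0.7,"travel":[-0.212,0.344,-0.004],"twist":0.317},
    {"jaw":0.7,"travel":[-0.212,0.344,-0.004],"twist":0.317},
    {"jaw":0.7,"travel":[-0.212,0.344,-0.004],"twist":0.317},
    {"jaw":0.7,"travel":[-0.212,0.344,-0.004],"twist":0.317}
  ]
}}

```text
t: 11.68
eef_pos: [617.3, -85.3, 162.8]
tcp_rot: [3.141, -0.003, 2.949]
ft_force: [0.7, -0.3, 0.3]
opening: 0.702
grip_force: 0.0
```

```bash
python3 - <<'E'
from h import *
go(648,-19.5,165,-0.193)
E
```

```text
travel [-0.0175  0.0704 -0.0022] twist 0.0 j6 -1.62
```

{"name": "drive_tool", "arguments": {
  "targets": [
    {"jaw":0.7,"travel":[-0.0175,0.07,0.01],"twist":0},
    {"jaw":0.7,"travel":[-0.0175,0.07,0.01],"twist":0},
    {"jaw":0.7,"travel":[-0.0175,0.07,0.01],"twist":0},
    {"jaw":0.7,"travel":[-0.0175,0.07,0.01],"twist":0},
    {"jaw":0.7,"travel":[-0.0175,0.07,0.01],"twist":0}
  ]
}}

```text
t: 12.1
eef_pos: [647.4, -22.3, 153.4]
tcp_rot: [-3.141, -0.002, 2.949]
ft_force: [0.0, 0.2, 0.7]
opening: 0.698
grip_force: 0.0
```

```bash
python3 - <<'E'
from h import *
s=state();print(s["eef_pos"])
go(648,-19.5,79,-0.193)
c=crop('side',270,150,350,210,'c6.png')
k=10;q=lambda X:((proj(c,X)-[270,150])*k).round()
a=s['tcp_rot'][2]; ty=np.array([np.sin(a),-np.cos(a),0]); p=s['eef_pos']
print("fingers",q(p-39*ty),q(p+39*ty),"gauge pin",q([648,-19.5,128]),q([648,-19.5,120]))
E
```

```text
[647.40940382 -22.34156196 153.35021021]
travel [-0.      0.0029  0.0744] twist 0.001 j6 -1.51
fingers [426. 311.] [379. 141.] gauge pin [394. 319.] [392. 351.]
```

View pics/c6.png

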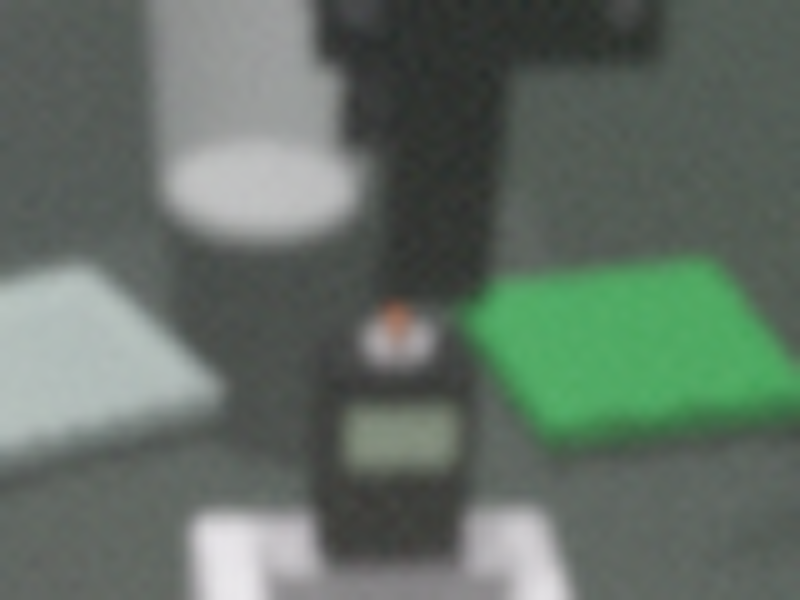

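Pin tip at crop (397,305), near finger at (440,303). Relative to the fingers, the gauge sits about 2 mm lower in x than planned, so I use (646.5, -18.5) and grip.

{"name": "drive_tool", "arguments": {
  "targets": [
    {"jaw":0.7,"travel":[0.0015,0.004,0.04],"twist":0},
    {"jaw":0.6,"travel":[0.0015,0.004,0.07],"twist":0},
    {"jaw":0.5,"travel":[0.0015,0.004,0.0745],"twist":0},
    {"jaw":0.4,"travel":[0.0015,0.004,0.0745],"twist":0},
    {"jaw":0.3,"travel":[0.0015,0.004,0.0745],"twist":0},
    {"jaw":0,"travel":[0.0015,0.004,0.0745],"twist":0},
    {"jaw":0,"travel":[0.0015,0.004,0.0745],"twist":0},
    {"jaw":0,"travel":[0.0015,0.004,0.0745],"twist":0}
  ]
}}

```text
t: 12.82
eef_pos: [647.9, -18.1, 81.8]
tcp_rot: [3.141, 0.002, 2.949]
ft_force: [-0.5, -0.6, 1.1]
opening: 0.268
grip_force: 0.4
```

{"name": "drive_tool", "arguments": {
  "targets": [
    {"jaw":0,"travel":[0,0,0],"twist":0},
    {"jaw":0,"travel":[0,0,0],"twist":0},
    {"jaw":0,"travel":[0,0,0],"twist":0},
    {"jaw":0,"travel":[0,0,0],"twist":0}
  ]
}}

```text
t: 13.15
eef_pos: [647.9, -18.0, 81.7]
tcp_rot: [-3.142, 0.002, 2.949]
ft_force: [-1.6, -0.6, 7.5]
opening: 0.251
grip_force: 30.0
```

{"name": "drive_tool", "arguments": {
  "targets": [
    {"jaw":0,"travel":[0,0,-0.03],"twist":0},
    {"jaw":0,"travel":[0,0,-0.06],"twist":0},
    {"jaw":0,"travel":[0,0,-0.06],"twist":0},
    {"jaw":0,"travel":[0,0,-0.06],"twist":0},
    {"jaw":0,"travel":[0,0,-0.06],"twist":0}
  ]
}}

```text
t: 13.57
eef_pos: [646.9, -17.8, 139.9]
tcp_rot: [3.142, -0.001, 2.949]
ft_force: [0.4, -0.1, -1.9]
opening: 0.25
grip_force: 30.0
```

```bash
python3 - <<'E'
from h import *
s=state();print(s["eef_pos"],s["ft_force"],s["opening"])
go(620,187,100,0.229)
c=crop('side',255,130,355,205,'c7.png')
k=8;q=lambda X:((proj(c,X)-[255,130])*k).round()
a=s['tcp_rot'][2]; tx=np.array([np.cos(a),np.sin(a),0]);ty=np.array([np.sin(a),-np.cos(a),0]); p=s['eef_pos']-[0,0,21.7]
for i in (-28,28): print("base corner near bottom",q(p+i*tx-12*ty),"far",q(p+i*tx+12*ty))
print("probe tip",q(p-[0,0,16]))
E
```

```text
[646.92977931 -17.76141332 139.85680201] [ 0.36802778 -0.08345894 -1.92085732] 0.250341906044168
travel [0.0656 0.1958 0.0399] twist -0.422 j6 -1.51
base corner near bottom [535. 464.] far [522. 421.]
base corner near bottom [331. 467.] far [322. 424.]
probe tip [425. 494.]
```

View pics/c7.png

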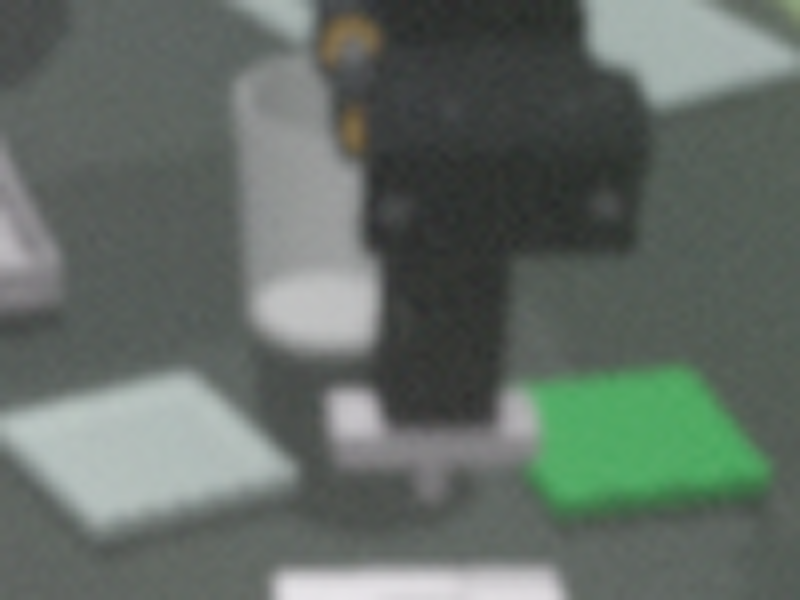

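The base sits level in the jaws: near bottom corners at (333,462) and (538,462), against a predicted 331 and 535. The probe is at (432,495). Next is the glass plate.

```bash
python3 - <<'E'
from h import *
go(619,187,70)
E
```

```text
travel [0.0665 0.1957 0.0693] twist 0 j6 -1.51
```

{"name": "drive_tool", "arguments": {
  "targets": [
    {"jaw":0,"travel":[0.0665,0.196,0],"twist":0},
    {"jaw":0,"travel":[0.0665,0.196,0],"twist":0},
    {"jaw":0,"travel":[0.0665,0.196,0],"twist":0},
    {"jaw":0,"travel":[0.0665,0.196,0.0],"twist":0},
    {"jaw":0,"travel":[0.0665,0.196,0.04],"twist":0},
    {"jaw":0,"travel":[0.0665,0.196,0.083],"twist":0},
    {"jaw":0,"travel":[0.0665,0.196,0.083],"twist":0},
    {"jaw":0,"travel":[0.0665,0.196,0.083],"twist":0}
  ]
}}

```text
t: 14.28
eef_pos: [617.2, 187.3, 53.0]
tcp_rot: [-3.139, -0.007, 2.95]
ft_force: [-0.6, -0.6, -0.8]
opening: 0.252
grip_force: 30.0
```

```bash
python3 - <<'E'
from h import *
s=state();print(s["eef_pos"],s["ft_force"],s["opening"])
go(619,187,29.7)
c=read_camera('side')
m=masks(c)["glass"]
for r in rect(c,m,8,100): print(r)
E
```

```text
[617.22958741 187.27106696  53.03247676] [-0.55238914 -0.62803293 -0.79535908] 0.2523142823613114
travel [-0.0018  0.0001  0.0233] twist 0 j6 -1.19
(848.9, 496.7, 205, 166, np.float64(-1.269), 881, (np.int64(315), np.int64(132)))
(779.6, 161.4, 75, 74, np.float64(-0.002), 353, (np.int64(333), np.int64(184)))
(621.2, 188.5, 79, 77, np.float64(-1.349), 204, (np.int64(273), np.int64(187)))
```

{"name": "drive_tool", "arguments": {
  "targets": [
    {"jaw":0,"travel":[-0.002,0,0.0],"twist":0},
    {"jaw":0,"travel":[-0.002,0,0.01],"twist":0},
    {"jaw":0,"travel":[-0.002,0,0.01],"twist":0},
    {"jaw":0,"travel":[-0.002,0,0.01],"twist":0}
  ]
}}

```text
t: 14.67
eef_pos: [622.0, 186.1, 47.8]
tcp_rot: [3.141, 0.001, 2.948]
ft_force: [0.1, -0.4, -1.0]
opening: 0.249
grip_force: 30.0
```

{"name": "drive_tool", "arguments": {
  "targets": [
    {"jaw":0,"travel":[0,0,0.004],"twist":0},
    {"jaw":0,"travel":[0,0,0.008],"twist":0},
    {"jaw":0,"travel":[0,0,0.008],"twist":0},
    {"jaw":0,"travel":[0,0,0.008],"twist":0}
  ]
}}

```text
t: 15.0
eef_pos: [622.1, 186.7, 39.7]
tcp_rot: [3.141, 0.001, 2.949]
ft_force: [1.0, -2.7, 4.3]
opening: 0.252
grip_force: 30.0
```

{"name": "drive_tool", "arguments": {
  "targets": [
    {"jaw":0,"travel":[0,0,0.003],"twist":0},
    {"jaw":0,"travel":[0,0,0.006],"twist":0},
    {"jaw":0,"travel":[0,0,0.006],"twist":0},
    {"jaw":0,"travel":[0,0,0.006],"twist":0}
  ]
}}

```text
t: 15.33
eef_pos: [622.0, 186.9, 33.4]
tcp_rot: [3.141, 0.001, 2.949]
ft_force: [3.1, -3.0, 5.3]
opening: 0.249
grip_force: 30.0
```

{"name": "drive_tool", "arguments": {
  "targets": [
    {"jaw":0,"travel":[0,0,0.003],"twist":0},
    {"jaw":0,"travel":[0,0,0.003],"twist":0},
    {"jaw":0,"travel":[0,0,0.003],"twist":0}
  ]
}}

```text
t: 15.58
eef_pos: [621.9, 186.9, 30.6]
tcp_rot: [3.141, 0.001, 2.949]
ft_force: [1.4, -3.0, 5.4]
opening: 0.251
grip_force: 30.0
```

{"name": "drive_tool", "arguments": {
  "targets": [
    {"jaw":0,"travel":[0,0,0.0015],"twist":0},
    {"jaw":0,"travel":[0,0,0.0015],"twist":0},
    {"jaw":0,"travel":[0,0,0.0015],"twist":0}
  ]
}}

```text
t: 15.83
eef_pos: [621.9, 186.9, 29.7]
tcp_rot: [3.141, 0.001, 2.949]
ft_force: [0.8, -3.2, 9.6]
opening: 0.25
grip_force: 30.0
```

{"name": "drive_tool", "arguments": {
  "targets": [
    {"jaw":0,"travel":[0,0,0.001],"twist":0},
    {"jaw":0,"travel":[0,0,0.001],"twist":0},
    {"jaw":0,"travel":[0,0,0.001],"twist":0}
  ]
}}

```text
t: 16.08
eef_pos: [621.9, 186.9, 29.6]
tcp_rot: [3.141, 0.001, 2.949]
ft_force: [-2.9, -4.3, 19.8]
opening: 0.251
grip_force: 30.0
```

{"name": "drive_tool", "arguments": {
  "targets": [
    {"jaw":0,"travel":[0,0,0],"twist":0},
    {"jaw":0,"travel":[0,0,0],"twist":0},
    {"jaw":0,"travel":[0,0,0],"twist":0},
    {"jaw":0,"travel":[0,0,0],"twist":0},
    {"jaw":0,"travel":[0,0,-0.03],"twist":0},
    {"jaw":0,"travel":[0,0,-0.06],"twist":0},
    {"jaw":0,"travel":[0,0,-0.08],"twist":0},
    {"jaw":0,"travel":[0,0,-0.08],"twist":0}
  ]
}}

```text
t: 16.75
eef_pos: [622.5, 187.6, 111.5]
tcp_rot: [3.139, 0.004, 2.949]
ft_force: [1.2, -0.1, -1.0]
opening: 0.251
grip_force: 30.0
```

```bash
python3 - <<'E'
from h import *
c=read_camera("top"); m=masks(c)
print([r for r in rect(c,m["conc"],15,150) if 380<r[0]<560 and abs(r[1])<250])
print([r for r in rect(c,m["bright"],15,150) if 380<r[0]<560 and abs(r[1])<250])
c=read_camera("side"); 
hsv=cv2.cvtColor(c["frame"],cv2.COLOR_RGB2HSV).astype(int)
m=cv2.morphologyEx(((hsv[...,0]<40)&(hsv[...,1]>5)&(hsv[...,1]<60)&(hsv[...,2]>110)).astype(np.uint8),cv2.MORPH_OPEN,np.ones((3,3)))
print([r for r in rect(c,m,30,80) if 300<r[0]<700 and abs(r[1])<300])
# top faces: brighter than the sides
cv2.imwrite("pics/c8.png",cv2.resize(c["frame"][170:300,190:290,::-1],None,fx=4.6,fy=4.6,interpolation=cv2.INTER_CUBIC))
E
```

```text
[(472.7, 1.1, 122, 52, np.float64(0.157), 749, (np.int64(292), np.int64(255))), (446.0, -171.9, 73, 55, np.float64(-0.138), 474, (np.int64(354), np.int64(265)))]
[(472.9, 1.1, 121, 51, np.float64(0.153), 732, (np.int64(292), np.int64(255))), (446.1, -171.8, 72, 54, np.float64(-0.138), 463, (np.int64(354), np.int64(265)))]
[(489.8, 158.9, 95, 88, np.float64(-0.228), 604, (np.int64(225), np.int64(190))), (473.0, -7.3, 126, 73, np.float64(0.155), 730, (np.int64(230), np.int64(225))), (636.1, -53.4, 116, 102, np.float64(-0.237), 1057, (np.int64(306), np.int64(229))), (446.1, -180.6, 73, 71, np.float64(1.398), 613, (np.int64(234), np.int64(275)))]
```

View pics/c8.png

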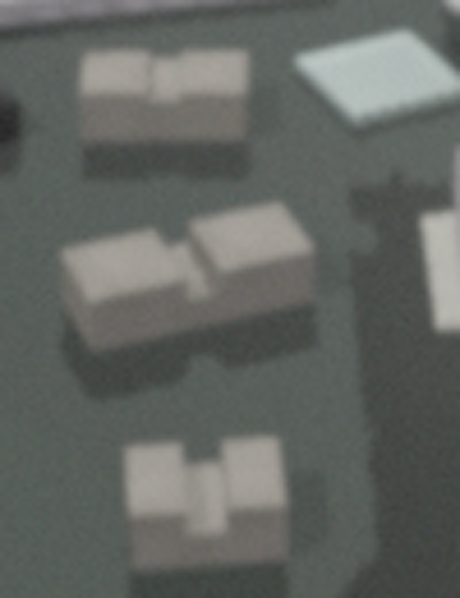

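Side crop: the long sample's near top edge runs from (95,300) to (312,250) with the groove at about (199,276). The mid sample's near top edge runs from (82,110) to (247,108) with a shallow notch at (165,100). The short sample's runs from (130,516) to (288,512) with the groove at (208,514).

```bash
python3 - <<'E'
from h import *
c=read_camera("side")
for n,l,r,g,y in (("long",(95,301),(313,250),(199,276),.155),("mid",(82,110),(247,108),(165,109),-.21),("short",(130,516),(288,512),(208,514),-.138)):
    P=[ray(c,(190+u/4.6,170+v/4.6),30)[:2] for u,v in (l,r,g)]
    ex=np.array([np.cos(y),np.sin(y)]); ey=np.array([-ex[1],ex[0]])
    print(n,"len",np.linalg.norm(P[1]-P[0]).round(1),"yaw",np.arctan2(*(P[1]-P[0])[::-1]).round(3),"centre",((P[0]+P[1])/2+23*ey).round(1),"groove",(P[2]+23*ey).round(1))
go(474,1,75,0.155)
E
```

```text
long len 111.8 yaw 0.163 centre [475.2   0. ] groove [471.8  -0. ]
mid len 88.0 yaw -0.206 centre [493.7 159.3] groove [493.9 159.2]
short len 66.0 yaw -0.201 centre [ 447.7 -174. ] groove [ 447.3 -173.9]
travel [ 0.1083 -0.2106  0.0316] twist -0.348 j6 -1.19
```

The mid sample now reads y≈159 from the side, where it was 178. It may have been knocked, so I'll re-look before measuring it. Long sample first.

{"name": "drive_tool", "arguments": {
  "targets": [
    {"jaw":0,"travel":[0.108,-0.21,0],"twist":-0.348},
    {"jaw":0,"travel":[0.108,-0.21,0],"twist":-0.348},
    {"jaw":0,"travel":[0.108,-0.21,0],"twist":-0.348},
    {"jaw":0,"travel":[0.108,-0.21,0],"twist":-0.348},
    {"jaw":0,"travel":[0.108,-0.21,0],"twist":-0.348},
    {"jaw":0,"travel":[0.108,-0.21,0],"twist":-0.348},
    {"jaw":0,"travel":[0.108,-0.21,0.0],"twist":-0.348},
    {"jaw":0,"travel":[0.108,-0.21,0.0],"twist":-0.348}
  ]
}}

```text
t: 17.57
eef_pos: [474.3, 0.7, 106.8]
tcp_rot: [3.141, -0.002, -2.989]
ft_force: [1.4, 0.2, -1.0]
opening: 0.25
grip_force: 30.0
```

```bash
python3 - <<'E'
from h import *
s=state();print(s["eef_pos"],s["tcp_rot"])
go(473.5,1,78,0.155)
E
```

```text
[474.28484385   0.69511852 106.84754972] [ 3.14063517e+00 -2.34697300e-03 -2.98884158e+00]
travel [0.0007 0.0004 0.0288] twist -0.002 j6 -1.86
```

{"name": "drive_tool", "arguments": {
  "targets": [
    {"jaw":0,"travel":[0.0,0,0.02],"twist":0},
    {"jaw":0,"travel":[0.0,0,0.035],"twist":0},
    {"jaw":0,"travel":[0.0,0,0.035],"twist":0},
    {"jaw":0,"travel":[0.0,0,0.035],"twist":0}
  ]
}}

```text
t: 17.9
eef_pos: [475.2, 2.2, 71.9]
tcp_rot: [3.141, -0.003, -2.985]
ft_force: [-0.4, -0.5, -1.1]
opening: 0.252
grip_force: 30.0
```

```bash
python3 - <<'E'
from h import *
s=state();print(s["eef_pos"],s["ft_force"])
c=crop('side',190,195,270,255,'c9.png')
q=lambda X:((proj(c,X)-[190,195])*10).round()
p=s['eef_pos'];print("probe tip",q(p-[0,0,37.6]))
E
```

```text
[475.24013934   2.18461762  71.87374282] [-0.40583161 -0.51116206 -1.1323159 ]
probe tip [410. 273.]
```

View pics/c9.png

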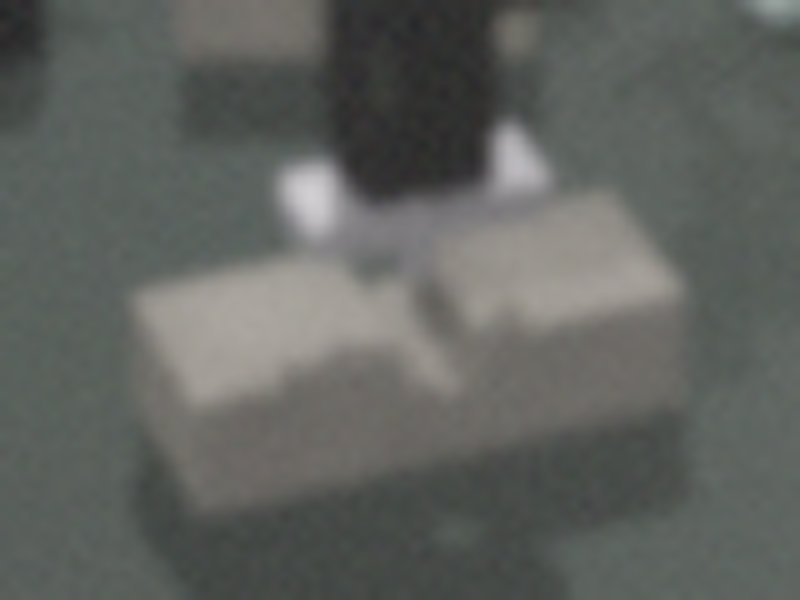

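Probe tip at (415,275). The groove midline there is about (408,290), so it is aligned to about 1 mm. I descend and watch for first contact.

{"name": "drive_tool", "arguments": {
  "targets": [
    {"jaw":0,"travel":[0.001,0.001,0.005],"twist":0},
    {"jaw":0,"travel":[0.001,0.001,0.01],"twist":0},
    {"jaw":0,"travel":[0.001,0.001,0.011],"twist":0},
    {"jaw":0,"travel":[0.001,0.001,0.011],"twist":0},
    {"jaw":0,"travel":[0.001,0.001,0.011],"twist":0}
  ]
}}

```text
t: 18.37
eef_pos: [474.3, 2.3, 61.9]
tcp_rot: [3.142, 0.0, -2.986]
ft_force: [1.1, 0.3, -1.6]
opening: 0.251
grip_force: 30.0
```

{"name": "drive_tool", "arguments": {
  "targets": [
    {"jaw":0,"travel":[0,0,0.002],"twist":0},
    {"jaw":0,"travel":[0,0,0.002],"twist":0},
    {"jaw":0,"travel":[0,0,0.002],"twist":0}
  ]
}}

```text
t: 18.62
eef_pos: [474.3, 2.2, 59.9]
tcp_rot: [3.142, 0.0, -2.986]
ft_force: [-0.1, 0.4, -2.2]
opening: 0.251
grip_force: 30.0
```

{"name": "drive_tool", "arguments": {
  "targets": [
    {"jaw":0,"travel":[0,0,0.002],"twist":0},
    {"jaw":0,"travel":[0,0,0.002],"twist":0},
    {"jaw":0,"travel":[0,0,0.002],"twist":0}
  ]
}}

```text
t: 18.87
eef_pos: [474.2, 2.3, 57.7]
tcp_rot: [3.141, -0.0, -2.986]
ft_force: [0.6, -0.2, -0.2]
opening: 0.251
grip_force: 30.0
```

{"name": "drive_tool", "arguments": {
  "targets": [
    {"jaw":0,"travel":[0,0,0.002],"twist":0},
    {"jaw":0,"travel":[0,0,0.002],"twist":0},
    {"jaw":0,"travel":[0,0,0.002],"twist":0}
  ]
}}

```text
t: 19.12
eef_pos: [474.2, 2.3, 55.7]
tcp_rot: [3.141, -0.0, -2.986]
ft_force: [0.5, -0.5, -0.5]
opening: 0.252
grip_force: 30.0
```

{"name": "drive_tool", "arguments": {
  "targets": [
    {"jaw":0,"travel":[0,0,0.0015],"twist":0},
    {"jaw":0,"travel":[0,0,0.0015],"twist":0},
    {"jaw":0,"travel":[0,0,0.0015],"twist":0}
  ]
}}

```text
t: 19.37
eef_pos: [474.3, 2.3, 54.4]
tcp_rot: [3.142, 0.0, -2.986]
ft_force: [-0.1, -0.3, 1.7]
opening: 0.254
grip_force: 30.0
```

{"name": "drive_tool", "arguments": {
  "targets": [
    {"jaw":0,"travel":[0,0,0.0015],"twist":0},
    {"jaw":0,"travel":[0,0,0.0015],"twist":0},
    {"jaw":0,"travel":[0,0,0.0015],"twist":0}
  ]
}}

```text
t: 19.62
eef_pos: [474.3, 2.3, 52.8]
tcp_rot: [3.142, 0.0, -2.986]
ft_force: [-0.1, -0.5, 2.3]
opening: 0.25
grip_force: 30.0
```

{"name": "drive_tool", "arguments": {
  "targets": [
    {"jaw":0,"travel":[0,0,0.0015],"twist":0},
    {"jaw":0,"travel":[0,0,0.0015],"twist":0},
    {"jaw":0,"travel":[0,0,0.0015],"twist":0}
  ]
}}

```text
t: 19.87
eef_pos: [474.3, 2.3, 51.6]
tcp_rot: [-3.142, 0.0, -2.986]
ft_force: [-1.0, -0.1, 8.6]
opening: 0.252
grip_force: 30.0
```

First probe contact came near TCP z≈55 and the base seats at 51.6, so the groove is about 12.5 mm deep, well over 8 mm. I hold for 2 s.

{"name": "drive_tool", "arguments": {
  "targets": [
    {"jaw":0,"travel":[0,0,0.0007],"twist":0},
    {"jaw":0,"travel":[0,0,0.0007],"twist":0},
    {"jaw":0,"travel":[0,0,0.0007],"twist":0},
    {"jaw":0,"travel":[0,0,0.0007],"twist":0},
    {"jaw":0,"travel":[0,0,0.0007],"twist":0},
    {"jaw":0,"travel":[0,0,0.0007],"twist":0},
    {"jaw":0,"travel":[0,0,0.0007],"twist":0},
    {"jaw":0,"travel":[0,0,0.0007],"twist":0}
  ]
}}

```text
t: 20.53
eef_pos: [474.3, 2.3, 51.5]
tcp_rot: [-3.141, 0.001, -2.986]
ft_force: [-4.9, 0.6, 19.3]
opening: 0.25
grip_force: 30.0
```

{"name": "drive_tool", "arguments": {
  "targets": [
    {"jaw":0,"travel":[0,0,0],"twist":0},
    {"jaw":0,"travel":[0,0,0],"twist":0},
    {"jaw":0,"travel":[0,0,0],"twist":0},
    {"jaw":0,"travel":[0,0,0],"twist":0},
    {"jaw":0,"travel":[0,0,0],"twist":0},
    {"jaw":0,"travel":[0,0,0],"twist":0},
    {"jaw":0,"travel":[0,0,0],"twist":0},
    {"jaw":0,"travel":[0,0,0],"twist":0}
  ]
}}

```text
t: 21.2
eef_pos: [474.3, 2.3, 51.5]
tcp_rot: [-3.141, 0.001, -2.986]
ft_force: [-3.9, -0.0, 20.3]
opening: 0.255
grip_force: 30.0
```

{"name": "drive_tool", "arguments": {
  "targets": [
    {"jaw":0,"travel":[0,0,0],"twist":0},
    {"jaw":0,"travel":[0,0,0],"twist":0},
    {"jaw":0,"travel":[0,0,0],"twist":0},
    {"jaw":0,"travel":[0,0,0],"twist":0},
    {"jaw":0,"travel":[0,0,0],"twist":0},
    {"jaw":0,"travel":[0,0,0],"twist":0},
    {"jaw":0,"travel":[0,0,0],"twist":0},
    {"jaw":0,"travel":[0,0,0],"twist":0}
  ]
}}

```text
t: 21.87
eef_pos: [474.3, 2.3, 51.5]
tcp_rot: [-3.141, 0.001, -2.986]
ft_force: [-5.3, -0.0, 21.0]
opening: 0.253
grip_force: 30.0
```

{"name": "drive_tool", "arguments": {
  "targets": [
    {"jaw":0,"travel":[0,0,0],"twist":0},
    {"jaw":0,"travel":[0,0,0],"twist":0},
    {"jaw":0,"travel":[0,0,-0.02],"twist":0},
    {"jaw":0,"travel":[0,0,-0.05],"twist":0},
    {"jaw":0,"travel":[0,0,-0.06],"twist":0},
    {"jaw":0,"travel":[0,-0.08,-0.06],"twist":0},
    {"jaw":0,"travel":[0,-0.08,-0.06],"twist":0},
    {"jaw":0,"travel":[0,-0.08,-0.06],"twist":0}
  ]
}}

```text
t: 22.53
eef_pos: [488.2, -81.3, 110.8]
tcp_rot: [-3.14, 0.002, -2.989]
ft_force: [-0.7, 0.5, -1.7]
opening: 0.254
grip_force: 30.0
```

```bash
python3 - <<'E'
from h import *
s=state();print(s["eef_pos"],s["ft_force"])
c=read_camera("top"); m=masks(c)
print([r for r in rect(c,m["bright"],15,150) if 350<r[0]<580 and abs(r[1])<250])
c=read_camera("side")
cv2.imwrite("pics/c10.png",cv2.resize(c["frame"][165:215,185:285,::-1],None,fx=8,fy=8,interpolation=cv2.INTER_CUBIC))
E
```

```text
[488.15754674 -81.30685872 110.81340301] [-0.68700084  0.54224316 -1.65199886]
[(494.4, 178.2, 97, 53, np.float64(-0.204), 585, (np.int64(229), np.int64(246))), (474.0, 15.1, 113, 24, np.float64(0.155), 268, (np.int64(287), np.int64(253)))]
```

View pics/c10.png

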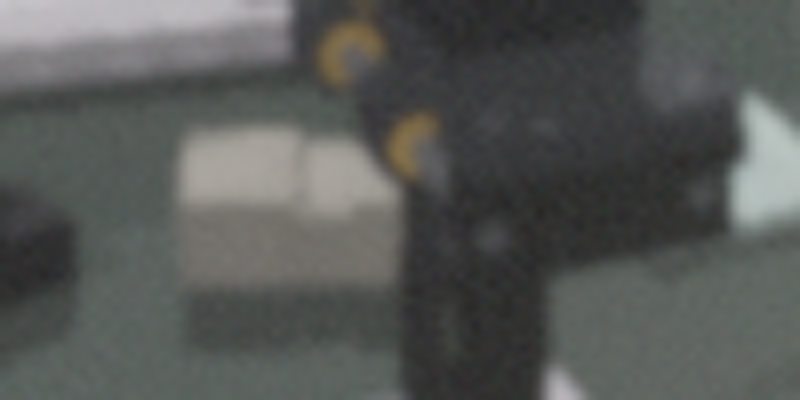

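The mid sample has not moved: top view gives (494.4, 178.2), and I misread its edge earlier. Its near-left top corner is at (182,205) and the groove centre is at about (330,207).

```bash
python3 - <<'E'
from h import *
c=read_camera("side"); y=-.207
ex=np.array([np.cos(y),np.sin(y)]); ey=np.array([-ex[1],ex[0]])
print(ray(c,(185+182/8,165+205/8),30)[:2]+45*ex+23*ey, ray(c,(185+330/8,165+207/8),30)[:2]+23*ey)
go(494.5,178,100,-0.207)
E
```

```text
[496.98337678 175.01626658] [497.29670203 172.61372752]
travel [-0.0473  0.2506  0.0102] twist 0.361 j6 -2.02
```

{"name": "drive_tool", "arguments": {
  "targets": [
    {"jaw":0,"travel":[-0.0475,0.2495,0.0],"twist":0.361},
    {"jaw":0,"travel":[-0.0475,0.2495,0.0],"twist":0.361},
    {"jaw":0,"travel":[-0.0475,0.2495,0.0],"twist":0.361},
    {"jaw":0,"travel":[-0.0475,0.2495,0.0],"twist":0.361},
    {"jaw":0,"travel":[-0.0475,0.2495,0.0],"twist":0.361},
    {"jaw":0,"travel":[-0.0475,0.2495,0.0],"twist":0.361},
    {"jaw":0,"travel":[-0.0475,0.2495,0.0],"twist":0.361},
    {"jaw":0,"travel":[-0.0475,0.2495,0.035],"twist":0.361}
  ]
}}

```text
t: 23.35
eef_pos: [496.7, 182.6, 79.4]
tcp_rot: [3.137, 0.008, 2.941]
ft_force: [1.8, 0.4, -1.6]
opening: 0.247
grip_force: 30.0
```

```bash
python3 - <<'E'
from h import *
s=state();print(s["eef_pos"],s["tcp_rot"])
go(494.8,177,72,-0.207)
E
```

```text
[496.74121688 182.61236484  79.38041261] [3.1373476  0.00807433 2.94124077]
travel [ 0.0008 -0.0059  0.0074] twist 0.007 j6 -1.14
```

{"name": "drive_tool", "arguments": {
  "targets": [
    {"jaw":0,"travel":[0.001,-0.003,0.003],"twist":0.006},
    {"jaw":0,"travel":[0.001,-0.003,0.003],"twist":0.006},
    {"jaw":0,"travel":[0.001,-0.003,0.003],"twist":0.006},
    {"jaw":0,"travel":[0.001,-0.003,0.003],"twist":0.006}
  ]
}}

```text
t: 23.68
eef_pos: [493.7, 174.0, 73.7]
tcp_rot: [3.141, 0.001, 2.929]
ft_force: [0.1, 0.2, -1.2]
opening: 0.252
grip_force: 30.0
```

```bash
python3 - <<'E'
from h import *
s=state();print(s["eef_pos"],s["tcp_rot"])
go(494.8,177,72,-0.207)
c=crop('side',190,155,260,207,'c11.png',10)
q=lambda X:((proj(c,X)-[190,155])*10).round()
p=s['eef_pos'];print("probe tip",q(p-[0,0,37.6]))
y=-.207; ex=np.array([np.cos(y),np.sin(y),0]); ey=np.array([-ex[1],ex[0],0])
g=np.array([495.7,177,30])
print("near groove corners",[q(g+i*9*ex-23*ey) for i in(-1,1)],"sample corners",[q(g+i*45*ex-23*ey) for i in(-1,1)])
E
```

```text
[493.67855716 173.96985052  73.66167582] [3.14114379e+00 7.80515750e-04 2.92891985e+00]
travel [-0.0005  0.0032  0.0017] twist -0.006 j6 -1.15
probe tip [348. 291.]
near groove corners [array([317., 351.]), array([389., 350.])] sample corners [array([171., 353.]), array([534., 349.])]
```

View pics/c11.png

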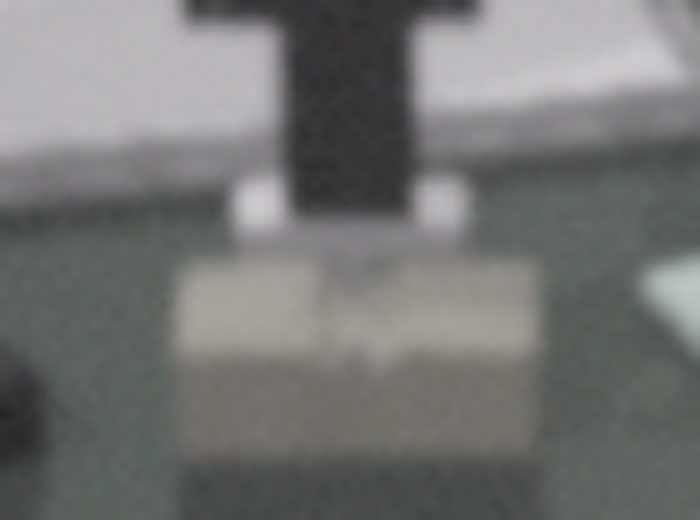

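Sample front corners at u 172 and 540, with the probe at about (352,280). I shift about 1.3 mm in x and 3 mm in y, then descend.

{"name": "drive_tool", "arguments": {
  "targets": [
    {"jaw":0,"travel":[-0.0008,0.003,0.003],"twist":-0.006},
    {"jaw":0,"travel":[-0.0008,0.003,0.004],"twist":-0.006},
    {"jaw":0,"travel":[-0.0008,0.003,0.005],"twist":-0.006},
    {"jaw":0,"travel":[-0.0008,0.003,0.005],"twist":-0.006}
  ]
}}

```text
t: 24.07
eef_pos: [494.8, 177.0, 67.6]
tcp_rot: [3.142, -0.0, 2.936]
ft_force: [-0.6, -0.3, -1.6]
opening: 0.251
grip_force: 30.0
```

{"name": "drive_tool", "arguments": {
  "targets": [
    {"jaw":0,"travel":[0,0,0.002],"twist":0},
    {"jaw":0,"travel":[0,0,0.0025],"twist":0},
    {"jaw":0,"travel":[0,0,0.0025],"twist":0}
  ]
}}

```text
t: 24.32
eef_pos: [494.7, 177.1, 65.0]
tcp_rot: [-3.142, -0.0, 2.936]
ft_force: [-0.7, -0.1, -0.9]
opening: 0.249
grip_force: 30.0
```

{"name": "drive_tool", "arguments": {
  "targets": [
    {"jaw":0,"travel":[0,0,0.002],"twist":0},
    {"jaw":0,"travel":[0,0,0.0025],"twist":0},
    {"jaw":0,"travel":[0,0,0.0025],"twist":0}
  ]
}}

```text
t: 24.57
eef_pos: [494.9, 177.1, 62.7]
tcp_rot: [3.141, 0.0, 2.936]
ft_force: [-1.4, 0.6, 1.3]
opening: 0.249
grip_force: 30.0
```

{"name": "drive_tool", "arguments": {
  "targets": [
    {"jaw":0,"travel":[0,0,0.002],"twist":0},
    {"jaw":0,"travel":[0,0,0.0025],"twist":0},
    {"jaw":0,"travel":[0,0,0.0025],"twist":0}
  ]
}}

```text
t: 24.82
eef_pos: [494.9, 177.1, 60.1]
tcp_rot: [3.141, 0.0, 2.936]
ft_force: [0.1, 0.5, 3.0]
opening: 0.25
grip_force: 30.0
```

{"name": "drive_tool", "arguments": {
  "targets": [
    {"jaw":0,"travel":[0,0,0.002],"twist":0},
    {"jaw":0,"travel":[0,0,0.0025],"twist":0},
    {"jaw":0,"travel":[0,0,0.0025],"twist":0}
  ]
}}

```text
t: 25.07
eef_pos: [494.9, 177.1, 57.6]
tcp_rot: [3.141, 0.0, 2.936]
ft_force: [-0.6, 0.4, 2.9]
opening: 0.253
grip_force: 30.0
```

First contact came at about 63.5, so the depth is about 4 mm, well under 8. I seat it and hold.

{"name": "drive_tool", "arguments": {
  "targets": [
    {"jaw":0,"travel":[0,0,0.002],"twist":0},
    {"jaw":0,"travel":[0,0,0.004],"twist":0},
    {"jaw":0,"travel":[0,0,0.005],"twist":0},
    {"jaw":0,"travel":[0,0,0.005],"twist":0},
    {"jaw":0,"travel":[0,0,0.005],"twist":0}
  ]
}}

```text
t: 25.48
eef_pos: [494.9, 177.2, 52.6]
tcp_rot: [3.141, 0.0, 2.936]
ft_force: [0.5, 0.0, 4.0]
opening: 0.249
grip_force: 30.0
```

{"name": "drive_tool", "arguments": {
  "targets": [
    {"jaw":0,"travel":[0,0,0.001],"twist":0},
    {"jaw":0,"travel":[0,0,0.0015],"twist":0},
    {"jaw":0,"travel":[0,0,0.0015],"twist":0},
    {"jaw":0,"travel":[0,0,0.0015],"twist":0}
  ]
}}

```text
t: 25.82
eef_pos: [494.9, 177.1, 51.6]
tcp_rot: [3.141, 0.001, 2.936]
ft_force: [-0.5, -0.0, 9.7]
opening: 0.248
grip_force: 30.0
```

{"name": "drive_tool", "arguments": {
  "targets": [
    {"jaw":0,"travel":[0,0,0.0007],"twist":0},
    {"jaw":0,"travel":[0,0,0.0007],"twist":0},
    {"jaw":0,"travel":[0,0,0.0007],"twist":0},
    {"jaw":0,"travel":[0,0,0.0007],"twist":0},
    {"jaw":0,"travel":[0,0,0.0007],"twist":0},
    {"jaw":0,"travel":[0,0,0.0007],"twist":0},
    {"jaw":0,"travel":[0,0,0.0007],"twist":0},
    {"jaw":0,"travel":[0,0,0.0007],"twist":0}
  ]
}}

```text
t: 26.48
eef_pos: [494.9, 177.1, 51.6]
tcp_rot: [3.141, 0.001, 2.936]
ft_force: [-3.5, -0.9, 20.6]
opening: 0.251
grip_force: 30.0
```

{"name": "drive_tool", "arguments": {
  "targets": [
    {"jaw":0,"travel":[0,0,0],"twist":0},
    {"jaw":0,"travel":[0,0,0],"twist":0},
    {"jaw":0,"travel":[0,0,0],"twist":0},
    {"jaw":0,"travel":[0,0,0],"twist":0},
    {"jaw":0,"travel":[0,0,0],"twist":0},
    {"jaw":0,"travel":[0,0,0],"twist":0},
    {"jaw":0,"travel":[0,0,0],"twist":0},
    {"jaw":0,"travel":[0,0,0],"twist":0}
  ]
}}

```text
t: 27.15
eef_pos: [494.9, 177.1, 51.5]
tcp_rot: [3.141, 0.001, 2.936]
ft_force: [-4.2, -1.0, 20.3]
opening: 0.249
grip_force: 30.0
```

{"name": "drive_tool", "arguments": {
  "targets": [
    {"jaw":0,"travel":[0,0,0],"twist":0},
    {"jaw":0,"travel":[0,0,0],"twist":0},
    {"jaw":0,"travel":[0,0,0],"twist":0},
    {"jaw":0,"travel":[0,0,0],"twist":0},
    {"jaw":0,"travel":[0,0,0],"twist":0},
    {"jaw":0,"travel":[0,0,0],"twist":0},
    {"jaw":0,"travel":[0,0,0],"twist":0},
    {"jaw":0,"travel":[0,0,0],"twist":0}
  ]
}}

```text
t: 27.82
eef_pos: [494.9, 177.2, 51.5]
tcp_rot: [3.141, 0.001, 2.936]
ft_force: [-3.6, -1.4, 19.6]
opening: 0.248
grip_force: 30.0
```

{"name": "drive_tool", "arguments": {
  "targets": [
    {"jaw":0,"travel":[0,0,0],"twist":0},
    {"jaw":0,"travel":[0,0,0],"twist":0},
    {"jaw":0,"travel":[0,0,-0.02],"twist":0},
    {"jaw":0,"travel":[0,0,-0.05],"twist":0},
    {"jaw":0,"travel":[0,0,-0.06],"twist":0},
    {"jaw":0,"travel":[0,0,-0.06],"twist":0},
    {"jaw":0,"travel":[0,0,-0.06],"twist":0}
  ]
}}

```text
t: 28.4
eef_pos: [494.5, 177.1, 109.9]
tcp_rot: [3.142, -0.0, 2.936]
ft_force: [-0.0, 0.0, -0.5]
opening: 0.25
grip_force: 30.0
```

```bash
python3 - <<'E'
from h import *
s=state();print(s["eef_pos"],s["ft_force"])
c=read_camera("top"); m=masks(c)
print([r for r in rect(c,m["bright"],15,150) if 350<r[0]<580 and abs(r[1])<250])
c=read_camera("side")
# short sample in the side view: conc blob outline corners
hsv=cv2.cvtColor(c["frame"],cv2.COLOR_RGB2HSV).astype(int)
m=((hsv[...,0]<40)&(hsv[...,1]>5)&(hsv[...,1]<60)&(hsv[...,2]>110))
for r in rect(c,m.astype(np.uint8),30,200): print(r)
ys,xs=np.where(m[255:300,205:265]); print("u range",205+xs.min(),205+xs.max(),"v",255+ys.min(),255+ys.max())
P=[proj(c,X) for X in ((446,-172,30),)]; print(P)
go(446.5,-173,112,-.138)
E
```

```text
[494.49310378 177.06552815 109.93947603] [-0.04291445  0.00539469 -0.52886273]
[(503.5, 5.9, 58, 50, np.float64(0.153), 259, (np.int64(292), np.int64(244))), (463.0, -174.9, 53, 37, np.float64(1.443), 171, (np.int64(355), np.int64(259))), (436.4, -2.1, 51, 48, np.float64(0.257), 238, (np.int64(294), np.int64(268)))]
(155.8, 1707.4, 1950, 385, np.float64(-1.57), 8243, (np.int64(92), np.int64(59)))
(491.0, 159.0, 98, 97, np.float64(1.34), 634, (np.int64(225), np.int64(190)))
(471.9, -4.5, 127, 68, np.float64(0.165), 631, (np.int64(229), np.int64(226)))
(636.6, -53.5, 117, 102, np.float64(-0.237), 1089, (np.int64(306), np.int64(229)))
(462.0, -185.6, 81, 37, np.float64(1.433), 271, (np.int64(242), np.int64(277)))
(694.1, -311.0, 92, 62, np.float64(1.006), 769, (np.int64(380), np.int64(300)))
u range 218 252 v 264 290
[array([233.63052168, 273.68322456])]
travel [-0.0249 -0.3523 -0.0029] twist -0.068 j6 -1.15
```

{"name": "drive_tool", "arguments": {
  "targets": [
    {"jaw":0,"travel":[-0.0247,-0.352,-0.003],"twist":-0.068},
    {"jaw":0,"travel":[-0.0247,-0.352,-0.003],"twist":-0.068},
    {"jaw":0,"travel":[-0.0247,-0.352,-0.003],"twist":-0.068},
    {"jaw":0,"travel":[-0.0247,-0.352,-0.003],"twist":-0.068},
    {"jaw":0,"travel":[-0.0247,-0.352,-0.003],"twist":-0.068},
    {"jaw":0,"travel":[-0.0247,-0.352,-0.003],"twist":-0.068},
    {"jaw":0,"travel":[-0.0247,-0.352,-0.003],"twist":-0.068},
    {"jaw":0,"travel":[-0.0247,-0.352,-0.003],"twist":-0.068}
  ]
}}

```text
t: 29.17
eef_pos: [448.5, -154.9, 112.0]
tcp_rot: [3.141, -0.002, 3.004]
ft_force: [0.4, -1.2, -1.5]
opening: 0.25
grip_force: 30.0
```

{"name": "drive_tool", "arguments": {
  "targets": [
    {"jaw":0,"travel":[0,-0.03,0],"twist":0},
    {"jaw":0,"travel":[0,-0.03,0.02],"twist":0},
    {"jaw":0,"travel":[0,-0.03,0.034],"twist":0},
    {"jaw":0,"travel":[0,-0.03,0.034],"twist":0},
    {"jaw":0,"travel":[0,-0.03,0.034],"twist":0}
  ]
}}

```text
t: 29.58
eef_pos: [444.9, -182.5, 78.1]
tcp_rot: [3.14, -0.003, 3.004]
ft_force: [-0.2, -0.1, -1.1]
opening: 0.255
grip_force: 30.0
```

```bash
python3 - <<'E'
from h import *
s=state();print(s["eef_pos"],s["tcp_rot"])
go(446,-173,72,-0.138)
c=crop('side',200,245,275,300,'c12.png',10)
q=lambda X:((proj(c,X)-[200,245])*10).round()
p=s['eef_pos'];print("probe tip",q(p-[0,0,37.6]))
y=-.138; ex=np.array([np.cos(y),np.sin(y),0]); ey=np.array([-ex[1],ex[0],0])
g=np.array([447,-173,30])
print("near groove corners",[q(g+i*9*ex-23*ey) for i in(-1,1)],"sample corners",[q(g+i*33*ex-23*ey) for i in(-1,1)])
E
```

```text
[ 444.87674091 -182.51754802   78.05821985] [ 3.14024052e+00 -3.06670266e-03  3.00363511e+00]
travel [0.0002 0.0096 0.0061] twist 0.0 j6 -1.96
probe tip [340. 279.]
near groove corners [array([303., 368.]), array([396., 362.])] sample corners [array([178., 376.]), array([520., 353.])]
```

View pics/c12.png

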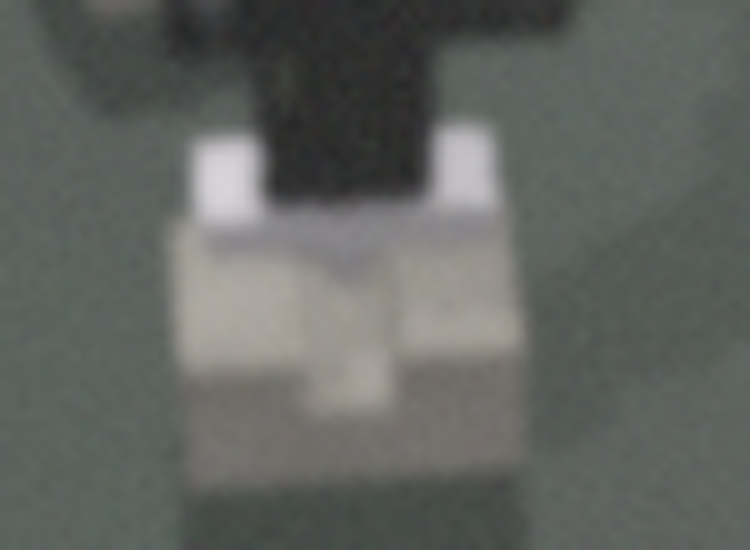

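Sample front corners at (182,370) and (525,350), groove from 305 to 398, probe at (345,275). This agrees to about 1 mm. I shift +1.5 mm in x and +9.5 mm in y, then descend.

{"name": "drive_tool", "arguments": {
  "targets": [
    {"jaw":0,"travel":[-0.0004,0.0095,0.004],"twist":0},
    {"jaw":0,"travel":[-0.0004,0.0095,0.01],"twist":0},
    {"jaw":0,"travel":[-0.0004,0.0095,0.014],"twist":0},
    {"jaw":0,"travel":[-0.0004,0.0095,0.014],"twist":0},
    {"jaw":0,"travel":[-0.0004,0.0095,0.014],"twist":0}
  ]
}}

```text
t: 30.05
eef_pos: [447.3, -173.3, 65.1]
tcp_rot: [3.141, -0.0, 3.004]
ft_force: [-0.4, 0.1, -1.2]
opening: 0.251
grip_force: 30.0
```

{"name": "drive_tool", "arguments": {
  "targets": [
    {"jaw":0,"travel":[0,0,0.002],"twist":0},
    {"jaw":0,"travel":[0,0,0.0025],"twist":0},
    {"jaw":0,"travel":[0,0,0.0025],"twist":0}
  ]
}}

```text
t: 30.3
eef_pos: [447.3, -173.6, 62.7]
tcp_rot: [3.142, 0.0, 3.004]
ft_force: [-0.3, 0.2, -1.7]
opening: 0.249
grip_force: 30.0
```

{"name": "drive_tool", "arguments": {
  "targets": [
    {"jaw":0,"travel":[0,0,0.002],"twist":0},
    {"jaw":0,"travel":[0,0,0.0025],"twist":0},
    {"jaw":0,"travel":[0,0,0.0025],"twist":0}
  ]
}}

```text
t: 30.55
eef_pos: [447.2, -173.5, 60.1]
tcp_rot: [3.141, -0.0, 3.004]
ft_force: [0.3, -0.3, -0.9]
opening: 0.252
grip_force: 30.0
```

{"name": "drive_tool", "arguments": {
  "targets": [
    {"jaw":0,"travel":[0,0,0.0015],"twist":0},
    {"jaw":0,"travel":[0,0,0.0015],"twist":0},
    {"jaw":0,"travel":[0,0,0.0015],"twist":0}
  ]
}}

```text
t: 30.8
eef_pos: [447.2, -173.5, 58.7]
tcp_rot: [3.141, -0.0, 3.004]
ft_force: [-0.4, -0.1, -1.4]
opening: 0.252
grip_force: 30.0
```

{"name": "drive_tool", "arguments": {
  "targets": [
    {"jaw":0,"travel":[0,0,0.0015],"twist":0},
    {"jaw":0,"travel":[0,0,0.0015],"twist":0},
    {"jaw":0,"travel":[0,0,0.0015],"twist":0}
  ]
}}

```text
t: 31.05
eef_pos: [447.3, -173.5, 57.2]
tcp_rot: [3.141, -0.0, 3.004]
ft_force: [1.1, -0.6, -0.7]
opening: 0.253
grip_force: 30.0
```

{"name": "drive_tool", "arguments": {
  "targets": [
    {"jaw":0,"travel":[0,0,0.0015],"twist":0},
    {"jaw":0,"travel":[0,0,0.0015],"twist":0},
    {"jaw":0,"travel":[0,0,0.0015],"twist":0}
  ]
}}

```text
t: 31.3
eef_pos: [447.3, -173.5, 55.7]
tcp_rot: [3.141, -0.0, 3.004]
ft_force: [0.2, 0.6, -1.6]
opening: 0.252
grip_force: 30.0
```

{"name": "drive_tool", "arguments": {
  "targets": [
    {"jaw":0,"travel":[0,0,0.0015],"twist":0},
    {"jaw":0,"travel":[0,0,0.0015],"twist":0},
    {"jaw":0,"travel":[0,0,0.0015],"twist":0}
  ]
}}

```text
t: 31.55
eef_pos: [447.3, -173.5, 54.3]
tcp_rot: [3.142, 0.0, 3.004]
ft_force: [0.2, 0.5, 2.9]
opening: 0.254
grip_force: 30.0
```

{"name": "drive_tool", "arguments": {
  "targets": [
    {"jaw":0,"travel":[0,0,0.0015],"twist":0},
    {"jaw":0,"travel":[0,0,0.0015],"twist":0},
    {"jaw":0,"travel":[0,0,0.0015],"twist":0}
  ]
}}

```text
t: 31.8
eef_pos: [447.3, -173.5, 52.7]
tcp_rot: [3.141, 0.0, 3.004]
ft_force: [-0.4, 0.4, 2.1]
opening: 0.252
grip_force: 30.0
```

{"name": "drive_tool", "arguments": {
  "targets": [
    {"jaw":0,"travel":[0,0,0.0015],"twist":0},
    {"jaw":0,"travel":[0,0,0.0015],"twist":0},
    {"jaw":0,"travel":[0,0,0.0015],"twist":0}
  ]
}}

```text
t: 32.05
eef_pos: [447.3, -173.5, 51.5]
tcp_rot: [-3.142, 0.0, 3.004]
ft_force: [-1.4, 0.6, 9.7]
opening: 0.249
grip_force: 30.0
```

Contact came at about 55, so the depth is about 12.5 mm, over 8. I hold 2 s.

{"name": "drive_tool", "arguments": {
  "targets": [
    {"jaw":0,"travel":[0,0,0.0007],"twist":0},
    {"jaw":0,"travel":[0,0,0.0007],"twist":0},
    {"jaw":0,"travel":[0,0,0.0007],"twist":0},
    {"jaw":0,"travel":[0,0,0.0007],"twist":0},
    {"jaw":0,"travel":[0,0,0.0007],"twist":0},
    {"jaw":0,"travel":[0,0,0.0007],"twist":0},
    {"jaw":0,"travel":[0,0,0.0007],"twist":0},
    {"jaw":0,"travel":[0,0,0.0007],"twist":0}
  ]
}}

```text
t: 32.72
eef_pos: [447.3, -173.5, 51.5]
tcp_rot: [-3.141, 0.001, 3.004]
ft_force: [-4.7, 2.1, 20.8]
opening: 0.251
grip_force: 30.0
```

{"name": "drive_tool", "arguments": {
  "targets": [
    {"jaw":0,"travel":[0,0,0],"twist":0},
    {"jaw":0,"travel":[0,0,0],"twist":0},
    {"jaw":0,"travel":[0,0,0],"twist":0},
    {"jaw":0,"travel":[0,0,0],"twist":0},
    {"jaw":0,"travel":[0,0,0],"twist":0},
    {"jaw":0,"travel":[0,0,0],"twist":0},
    {"jaw":0,"travel":[0,0,0],"twist":0},
    {"jaw":0,"travel":[0,0,0],"twist":0}
  ]
}}

```text
t: 33.38
eef_pos: [447.3, -173.5, 51.5]
tcp_rot: [-3.141, 0.001, 3.004]
ft_force: [-4.5, 1.8, 20.4]
opening: 0.252
grip_force: 30.0
```

{"name": "drive_tool", "arguments": {
  "targets": [
    {"jaw":0,"travel":[0,0,0],"twist":0},
    {"jaw":0,"travel":[0,0,0],"twist":0},
    {"jaw":0,"travel":[0,0,0],"twist":0},
    {"jaw":0,"travel":[0,0,0],"twist":0},
    {"jaw":0,"travel":[0,0,0],"twist":0},
    {"jaw":0,"travel":[0,0,0],"twist":0},
    {"jaw":0,"travel":[0,0,0],"twist":0},
    {"jaw":0,"travel":[0,0,0],"twist":0}
  ]
}}

```text
t: 34.05
eef_pos: [447.4, -173.5, 51.5]
tcp_rot: [-3.141, 0.001, 3.004]
ft_force: [-2.8, 2.4, 20.0]
opening: 0.249
grip_force: 30.0
```

{"name": "drive_tool", "arguments": {
  "targets": [
    {"jaw":0,"travel":[0,0,0],"twist":0},
    {"jaw":0,"travel":[0,0,0],"twist":0},
    {"jaw":0,"travel":[0,0,-0.02],"twist":0},
    {"jaw":0,"travel":[0,0,-0.06],"twist":0},
    {"jaw":0,"travel":[0,0,-0.09],"twist":0},
    {"jaw":0,"travel":[0,0,-0.09],"twist":0},
    {"jaw":0,"travel":[0,0,-0.09],"twist":0},
    {"jaw":0,"travel":[0,0,-0.09],"twist":0}
  ]
}}

```text
t: 34.72
eef_pos: [446.9, -173.3, 139.8]
tcp_rot: [3.141, -0.001, 3.004]
ft_force: [-0.7, 0.3, -2.0]
opening: 0.251
grip_force: 30.0
```

```bash
python3 - <<'E'
from h import *
go(647.5,-18,140,2.949-np.pi)
E
```

```text
travel [-0.1774  0.1814 -0.0002] twist 0.055 j6 -1.94
```

{"name": "drive_tool", "arguments": {
  "targets": [
    {"jaw":0,"travel":[-0.1775,0.1815,0],"twist":0.055},
    {"jaw":0,"travel":[-0.1775,0.1815,0],"twist":0.055},
    {"jaw":0,"travel":[-0.1775,0.1815,0],"twist":0.055},
    {"jaw":0,"travel":[-0.1775,0.1815,0],"twist":0.055},
    {"jaw":0,"travel":[-0.1775,0.1815,0],"twist":0.055},
    {"jaw":0,"travel":[-0.1775,0.1815,0],"twist":0.055},
    {"jaw":0,"travel":[-0.1775,0.1815,0],"twist":0.055},
    {"jaw":0,"travel":[-0.1775,0.1815,0],"twist":0.055}
  ]
}}

```text
t: 35.38
eef_pos: [648.3, -16.3, 137.6]
tcp_rot: [-3.142, -0.003, 2.951]
ft_force: [-1.5, -0.0, -1.6]
opening: 0.25
grip_force: 30.0
```

{"name": "drive_tool", "arguments": {
  "targets": [
    {"jaw":0,"travel":[0,0,0.01],"twist":0},
    {"jaw":0,"travel":[0,0,0.01],"twist":0},
    {"jaw":0,"travel":[0,0,0.01],"twist":0},
    {"jaw":0,"travel":[0,0,0.01],"twist":0}
  ]
}}

```text
t: 35.72
eef_pos: [647.4, -19.0, 130.4]
tcp_rot: [3.142, -0.001, 2.947]
ft_force: [0.2, 0.4, -1.4]
opening: 0.25
grip_force: 30.0
```

```bash
python3 - <<'E'
from h import *
print(state()["eef_pos"])
go(647.8,-18,82,2.949-np.pi)
E
```

```text
[647.35545023 -19.04458482 130.38061791]
travel [-0.0002  0.0011  0.0484] twist -0.002 j6 -1.51
```

{"name": "drive_tool", "arguments": {
  "targets": [
    {"jaw":0,"travel":[0,0.001,0.02],"twist":0},
    {"jaw":0,"travel":[0,0.001,0.035],"twist":0},
    {"jaw":0,"travel":[0,0.001,0.044],"twist":0},
    {"jaw":0,"travel":[0,0.001,0.047],"twist":0},
    {"jaw":0,"travel":[0,0.001,0.047],"twist":0}
  ]
}}

```text
t: 36.13
eef_pos: [648.0, -17.5, 83.3]
tcp_rot: [3.142, -0.001, 2.948]
ft_force: [0.7, -0.5, -1.3]
opening: 0.25
grip_force: 30.0
```

{"name": "drive_tool", "arguments": {
  "targets": [
    {"jaw":0,"travel":[0,0,0.0013],"twist":0},
    {"jaw":0,"travel":[0,0,0.0013],"twist":0},
    {"jaw":0,"travel":[0,0,0.0013],"twist":0}
  ]
}}

```text
t: 36.38
eef_pos: [648.5, -17.2, 83.0]
tcp_rot: [3.141, 0.001, 2.949]
ft_force: [0.1, 0.3, -0.8]
opening: 0.248
grip_force: 30.0
```

{"name": "drive_tool", "arguments": {
  "targets": [
    {"jaw":0,"travel":[0,0,0.001],"twist":0},
    {"jaw":0,"travel":[0,0,0.001],"twist":0},
    {"jaw":0,"travel":[0,0,0.001],"twist":0}
  ]
}}

```text
t: 36.63
eef_pos: [648.4, -17.1, 81.6]
tcp_rot: [3.141, 0.001, 2.949]
ft_force: [-0.1, 0.5, 0.2]
opening: 0.25
grip_force: 30.0
```

Base on the shelf. I release the gauge, rise and check.

{"name": "drive_tool", "arguments": {
  "targets": [
    {"jaw":0.5,"travel":[0,0,0],"twist":0},
    {"jaw":0.5,"travel":[0,0,0],"twist":0},
    {"jaw":0.5,"travel":[0,0,0],"twist":0},
    {"jaw":0.5,"travel":[0,0,0],"twist":0},
    {"jaw":0.6,"travel":[0,0,0],"twist":0},
    {"jaw":0.6,"travel":[0,0,-0.03],"twist":0},
    {"jaw":0.6,"travel":[0,0,-0.06],"twist":0},
    {"jaw":0.6,"travel":[0,0,-0.09],"twist":0}
  ]
}}

```text
t: 37.3
eef_pos: [647.9, -17.1, 172.1]
tcp_rot: [3.142, -0.001, 2.949]
ft_force: [1.1, 0.5, -0.1]
opening: 0.598
grip_force: 0.0
```

```bash
python3 - <<'E'
from h import *
print(state()["eef_pos"],state()["opening"])
go(474,1,140,0.155)
E
```

```text
[647.94757576 -17.10768397 172.05158839] 0.5983358386268239
travel [ 0.1742 -0.0156  0.0321] twist -0.348 j6 -1.51
```

{"name": "drive_tool", "arguments": {
  "targets": [
    {"jaw":0.8,"travel":[0.174,-0.0155,0],"twist":-0.348},
    {"jaw":0.8,"travel":[0.174,-0.0155,0],"twist":-0.348},
    {"jaw":0.8,"travel":[0.174,-0.0155,0],"twist":-0.348},
    {"jaw":0.8,"travel":[0.174,-0.0155,0],"twist":-0.348},
    {"jaw":0.8,"travel":[0.174,-0.0155,0.05],"twist":-0.348},
    {"jaw":0.8,"travel":[0.174,-0.0155,0.09],"twist":-0.348},
    {"jaw":0.8,"travel":[0.174,-0.0155,0.09],"twist":-0.348},
    {"jaw":0.8,"travel":[0.174,-0.0155,0.09],"twist":-0.348}
  ]
}}

```text
t: 37.97
eef_pos: [473.7, 1.1, 79.9]
tcp_rot: [3.14, -0.004, -2.987]
ft_force: [0.2, -0.6, 0.5]
opening: 0.799
grip_force: 0.0
```

```bash
python3 - <<'E'
from h import *
print(state()["eef_pos"],state()["opening"])
go(474,1,6,0.155)
c=crop('side',185,120,365,255,'c13.png')
E
```

```text
[473.67262542   1.07426999  79.91861268] 0.7992919191643134
travel [-0.0003 -0.0001  0.0739] twist 0.0 j6 -1.86
```

View pics/c13.png

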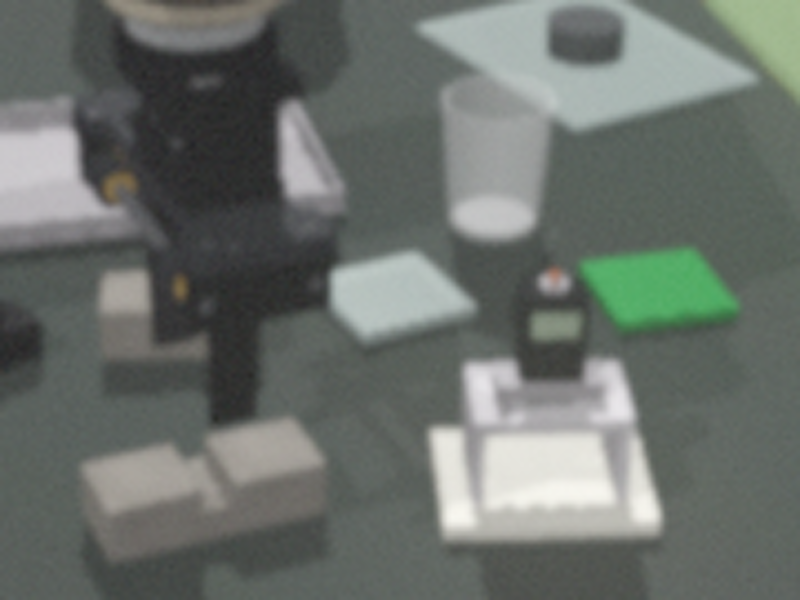

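The gauge hangs upright in the stand at (552,330) with its pin low. The long sample is unmoved, corners at (108,517) and (325,460). I have used up the picture allowance (15 views, one over the limit), so from here I work from measurements only.

{"name": "drive_tool", "arguments": {
  "targets": [
    {"jaw":0.8,"travel":[0.0,0,0.04],"twist":0},
    {"jaw":0.8,"travel":[0.0,0,0.065],"twist":0},
    {"jaw":0.8,"travel":[0.0,0,0.071],"twist":0},
    {"jaw":0.6,"travel":[0.0,0,0.071],"twist":0},
    {"jaw":0,"travel":[0.0,0,0.071],"twist":0},
    {"jaw":0,"travel":[0.0,0,0.071],"twist":0},
    {"jaw":0,"travel":[0.0,0,0.071],"twist":0},
    {"jaw":0,"travel":[0.0,0,0.071],"twist":0}
  ]
}}

```text
t: 38.68
eef_pos: [475.1, 0.9, 11.4]
tcp_rot: [-3.141, 0.002, -2.986]
ft_force: [-0.2, -0.4, -0.3]
opening: 0.507
grip_force: 0.0
```

{"name": "drive_tool", "arguments": {
  "targets": [
    {"jaw":0,"travel":[0,0,0],"twist":0},
    {"jaw":0,"travel":[0,0,0],"twist":0},
    {"jaw":0,"travel":[0,0,0],"twist":0},
    {"jaw":0,"travel":[0,0,-0.03],"twist":0},
    {"jaw":0,"travel":[0,0,-0.07],"twist":0},
    {"jaw":0,"travel":[0,0,-0.09],"twist":0},
    {"jaw":0,"travel":[0,0,-0.09],"twist":0},
    {"jaw":0,"travel":[0,0,-0.09],"twist":0}
  ]
}}

```text
t: 39.35
eef_pos: [474.6, 1.0, 100.9]
tcp_rot: [-3.141, 0.002, -2.986]
ft_force: [-0.6, -0.4, -4.0]
opening: 0.483
grip_force: 30.0
```

```bash
python3 - <<'E'
from h import *
s=state();print(s["eef_pos"],s["opening"],s["grip_force"])
c=read_camera("top"); m=masks(c)
print([r for r in rect(c,m["bright"],16,1500) if abs(r[0]-506)<60 and abs(r[1]-390)<60])
go(506,430,98,0)
go(506,430,98,np.pi/2)
E
```

```text
[474.59958601   0.99884304 100.8860218 ] 0.48257597633254135 29.999867901206017
[(506.0, 391.2, 237, 178, np.float64(-0.006), 5076, (np.int64(154), np.int64(242)))]
travel [-0.0979  0.4188  0.0018] twist 0.155 j6 -1.86
travel [-0.0979  0.4188  0.0018] twist -1.416 j6 -1.86
```

{"name": "drive_tool", "arguments": {
  "targets": [
    {"jaw":0,"travel":[-0.097,0.414,0],"twist":0.155},
    {"jaw":0,"travel":[-0.097,0.414,0],"twist":0.155},
    {"jaw":0,"travel":[-0.097,0.414,0],"twist":0.155},
    {"jaw":0,"travel":[-0.097,0.414,0],"twist":0.155},
    {"jaw":0,"travel":[-0.097,0.414,0],"twist":0.155},
    {"jaw":0,"travel":[-0.097,0.414,0],"twist":0.155},
    {"jaw":0,"travel":[-0.097,0.414,0],"twist":0.155},
    {"jaw":0,"travel":[-0.097,0.414,0],"twist":0.155}
  ]
}}

```text
t: 40.07
eef_pos: [497.9, 329.3, 97.9]
tcp_rot: [-3.14, -0.003, -3.141]
ft_force: [0.8, -0.6, -4.3]
opening: 0.478
grip_force: 30.0
```

{"name": "drive_tool", "arguments": {
  "targets": [
    {"jaw":0,"travel":[0,0.09,0],"twist":0},
    {"jaw":0,"travel":[0,0.09,0],"twist":0},
    {"jaw":0,"travel":[0,0.09,0],"twist":0},
    {"jaw":0,"travel":[0,0.09,0],"twist":0},
    {"jaw":0,"travel":[0,0.09,0.03],"twist":0},
    {"jaw":0,"travel":[0,0.09,0.03],"twist":0},
    {"jaw":0,"travel":[0,0.09,0.03],"twist":0}
  ]
}}

```text
t: 40.65
eef_pos: [498.1, 415.7, 68.0]
tcp_rot: [-3.138, -0.005, 3.141]
ft_force: [0.4, 0.3, -4.1]
opening: 0.478
grip_force: 30.0
```

```bash
python3 - <<'E'
from h import *
s=state();print(s["eef_pos"],s["tcp_rot"])
go(506,426,16,0)
E
```

```text
[498.05387962 415.69400441  68.03306704] [-3.13840838 -0.00452268  3.14088659]
travel [-0.0079  0.0103  0.052 ] twist -0.001 j6 -0.98
```

{"name": "drive_tool", "arguments": {
  "targets": [
    {"jaw":0,"travel":[-0.006,0.009,0.01],"twist":0},
    {"jaw":0,"travel":[-0.006,0.009,0.03],"twist":0},
    {"jaw":0,"travel":[-0.006,0.009,0.045],"twist":0},
    {"jaw":0,"travel":[-0.006,0.009,0.045],"twist":0},
    {"jaw":0,"travel":[-0.006,0.009,0.045],"twist":0}
  ]
}}

```text
t: 41.07
eef_pos: [505.4, 426.4, 25.3]
tcp_rot: [-3.141, -0.0, 3.141]
ft_force: [-0.0, 0.7, -4.2]
opening: 0.484
grip_force: 30.0
```

```bash
python3 - <<'E'
from h import *
s=state();print(s["eef_pos"],s["tcp_rot"])
go(506,426,15.8,0)
E
```

```text
[505.43057776 426.38826114  25.25103128] [-3.14129321e+00 -4.67193348e-04  3.14126235e+00]
travel [-0.0006 -0.0004  0.0095] twist -0.0 j6 -0.97
```

{"name": "drive_tool", "arguments": {
  "targets": [
    {"jaw":0,"travel":[0,0,0.006],"twist":0},
    {"jaw":0,"travel":[0,0,0.009],"twist":0},
    {"jaw":0,"travel":[0,0,0.0095],"twist":0},
    {"jaw":0,"travel":[0,0,0.0095],"twist":0}
  ]
}}

```text
t: 41.4
eef_pos: [505.1, 426.6, 16.1]
tcp_rot: [3.141, 0.0, -3.141]
ft_force: [0.1, 0.0, -4.2]
opening: 0.48
grip_force: 30.0
```

{"name": "drive_tool", "arguments": {
  "targets": [
    {"jaw":0.63,"travel":[0,0,0.0],"twist":0},
    {"jaw":0.63,"travel":[0,0,0],"twist":0},
    {"jaw":0.63,"travel":[0,0,0],"twist":0},
    {"jaw":0.63,"travel":[0,0,-0.02],"twist":0},
    {"jaw":0.63,"travel":[0,0,-0.05],"twist":0},
    {"jaw":0.7,"travel":[0,0,-0.09],"twist":0},
    {"jaw":0.8,"travel":[0,0,-0.12],"twist":0},
    {"jaw":0.8,"travel":[0,0,-0.12],"twist":0}
  ]
}}

```text
t: 42.07
eef_pos: [507.1, 428.1, 142.8]
tcp_rot: [3.136, 0.008, -3.141]
ft_force: [0.9, 0.4, 0.9]
opening: 0.77
grip_force: 0.0
```

```bash
python3 - <<'E'
from h import *
s=state();print(s["eef_pos"],s["opening"])
c=read_camera("top"); m=masks(c)
print([r for r in rect(c,m["bright"],15,150) if 350<r[0]<580 and abs(r[1])<250])
go(447.5,-172.5,130,-0.138)
E
```

```text
[507.09037615 428.09881154 142.79341653] 0.7697498535313372
[(494.5, 178.1, 96, 51, np.float64(-0.192), 499, (np.int64(230), np.int64(246))), (462.7, -174.7, 53, 38, np.float64(1.432), 201, (np.int64(356), np.int64(259)))]
travel [ 0.0589 -0.5999  0.0097] twist 0.138 j6 -0.97
```

{"name": "drive_tool", "arguments": {
  "targets": [
    {"jaw":0.8,"travel":[0.058,-0.6,0.0],"twist":0.138},
    {"jaw":0.8,"travel":[0.058,-0.6,0.0],"twist":0.138},
    {"jaw":0.8,"travel":[0.058,-0.6,0.0],"twist":0.138},
    {"jaw":0.8,"travel":[0.058,-0.6,0.0],"twist":0.138},
    {"jaw":0.8,"travel":[0.058,-0.6,0.0],"twist":0.138},
    {"jaw":0.8,"travel":[0.058,-0.6,0.0],"twist":0.138},
    {"jaw":0.8,"travel":[0.058,-0.6,0.0],"twist":0.138},
    {"jaw":0.8,"travel":[0.058,-0.6,0.0],"twist":0.138}
  ]
}}

```text
t: 42.78
eef_pos: [472.0, 93.0, 135.1]
tcp_rot: [-3.141, -0.001, 3.004]
ft_force: [1.2, 1.0, -0.2]
opening: 0.799
grip_force: 0.0
```

```bash
python3 - <<'E'
from h import *
s=state();print(s["eef_pos"],s["opening"])
c=read_camera("top"); m=masks(c)
print([r for r in rect(c,m["bright"],15,150) if 350<r[0]<580 and -250<r[1]<450])
go(447.5,-172.5,100,-0.138)
E
```

```text
[471.99394742  92.98511308 135.12970272] 0.7994161531461572
[(506.0, 391.3, 237, 178, np.float64(-0.012), 4889, (np.int64(154), np.int64(241))), (446.3, -173.1, 71, 53, np.float64(-0.11), 351, (np.int64(355), np.int64(265)))]
travel [-0.0127 -0.2609  0.035 ] twist -0.002 j6 -1.38
```

Short sample unchanged, so I go and grasp it.

{"name": "drive_tool", "arguments": {
  "targets": [
    {"jaw":0.8,"travel":[-0.012,-0.261,0.0],"twist":0},
    {"jaw":0.8,"travel":[-0.012,-0.261,0.0],"twist":0},
    {"jaw":0.8,"travel":[-0.012,-0.261,0.0],"twist":0},
    {"jaw":0.8,"travel":[-0.012,-0.261,0.0],"twist":0},
    {"jaw":0.8,"travel":[-0.012,-0.261,0.0],"twist":0},
    {"jaw":0.8,"travel":[-0.012,-0.261,0.0],"twist":0},
    {"jaw":0.8,"travel":[-0.012,-0.261,0.03],"twist":0},
    {"jaw":0.8,"travel":[-0.012,-0.261,0.06],"twist":0}
  ]
}}

```text
t: 43.5
eef_pos: [449.3, -168.8, 75.4]
tcp_rot: [-3.14, 0.003, 3.0]
ft_force: [-0.2, 0.7, -0.2]
opening: 0.8
grip_force: 0.0
```

{"name": "drive_tool", "arguments": {
  "targets": [
    {"jaw":0.8,"travel":[0,0,0],"twist":0},
    {"jaw":0.8,"travel":[0,0,0],"twist":0},
    {"jaw":0.8,"travel":[0,0,0],"twist":0}
  ]
}}

```text
t: 43.75
eef_pos: [449.3, -165.0, 76.4]
tcp_rot: [3.141, -0.0, 3.005]
ft_force: [0.1, 1.1, 0.2]
opening: 0.799
grip_force: 0.0
```

```bash
python3 - <<'E'
from h import *
s=state();print(s["eef_pos"],s["opening"])
go(447.5,-173,11,-0.138)
E
```

```text
[ 449.28013799 -164.98525885   76.42238021] 0.7992896313968623
travel [ 0.0007 -0.0082  0.0654] twist 0.001 j6 -1.92
```

{"name": "drive_tool", "arguments": {
  "targets": [
    {"jaw":0.8,"travel":[0.0007,-0.008,0.02],"twist":0},
    {"jaw":0.8,"travel":[0.0007,-0.008,0.05],"twist":0},
    {"jaw":0.8,"travel":[0.0007,-0.008,0.065],"twist":0},
    {"jaw":0.7,"travel":[0.0007,-0.008,0.066],"twist":0},
    {"jaw":0,"travel":[0.0007,-0.008,0.066],"twist":0},
    {"jaw":0,"travel":[0.0007,-0.008,0.066],"twist":0},
    {"jaw":0,"travel":[0.0007,-0.008,0.066],"twist":0},
    {"jaw":0,"travel":[0.0007,-0.008,0.066],"twist":0}
  ]
}}

```text
t: 44.42
eef_pos: [447.9, -173.3, 11.0]
tcp_rot: [-3.141, 0.002, 3.004]
ft_force: [0.6, 1.7, 1.4]
opening: 0.508
grip_force: 0.9
```

{"name": "drive_tool", "arguments": {
  "targets": [
    {"jaw":0,"travel":[0,0,0],"twist":0},
    {"jaw":0,"travel":[0,0,0],"twist":0},
    {"jaw":0,"travel":[0,0,0],"twist":0},
    {"jaw":0,"travel":[0,0,-0.03],"twist":0},
    {"jaw":0,"travel":[0,0,-0.07],"twist":0},
    {"jaw":0,"travel":[0,0,-0.1],"twist":0},
    {"jaw":0,"travel":[0,0,-0.1],"twist":0},
    {"jaw":0,"travel":[0,0,-0.1],"twist":0}
  ]
}}

```text
t: 45.08
eef_pos: [447.7, -173.5, 111.2]
tcp_rot: [-3.14, 0.003, 3.004]
ft_force: [-0.1, 0.4, -2.7]
opening: 0.481
grip_force: 30.0
```

```bash
python3 - <<'E'
from h import *
s=state();print(s["eef_pos"],s["opening"],s["grip_force"])
go(506,354,110,0)
E
```

```text
[ 447.71868124 -173.49534139  111.20789366] 0.48119084176632293 29.999976307153702
travel [0.0147 0.5305 0.0012] twist -0.138 j6 -1.94
```

{"name": "drive_tool", "arguments": {
  "targets": [
    {"jaw":0,"travel":[0.0147,0.5305,0.0],"twist":-0.138},
    {"jaw":0,"travel":[0.0147,0.5305,0.0],"twist":-0.138},
    {"jaw":0,"travel":[0.0147,0.5305,0.0],"twist":-0.138},
    {"jaw":0,"travel":[0.0147,0.5305,0.0],"twist":-0.138},
    {"jaw":0,"travel":[0.0147,0.5305,0.0],"twist":-0.138},
    {"jaw":0,"travel":[0.0147,0.5305,0.0],"twist":-0.138},
    {"jaw":0,"travel":[0.0147,0.5305,0.0],"twist":-0.138},
    {"jaw":0,"travel":[0.0147,0.5305,0.0],"twist":-0.138}
  ]
}}

```text
t: 45.75
eef_pos: [482.9, 160.1, 108.2]
tcp_rot: [-3.141, -0.002, -3.141]
ft_force: [0.6, 0.3, -2.5]
opening: 0.482
grip_force: 30.0
```

```bash
python3 - <<'E'
from h import *
s=state();print(s["eef_pos"],s["tcp_rot"])
go(506,354,110,0)
E
```

```text
[482.90854421 160.05536436 108.17969604] [-3.14115461e+00 -2.49547018e-03 -3.14136524e+00]
travel [-0.0231  0.1939 -0.0018] twist 0.0 j6 -1.38
```

{"name": "drive_tool", "arguments": {
  "targets": [
    {"jaw":0,"travel":[-0.023,0.189,0.0],"twist":0},
    {"jaw":0,"travel":[-0.023,0.189,0.0],"twist":0},
    {"jaw":0,"travel":[-0.023,0.189,0.0],"twist":0},
    {"jaw":0,"travel":[-0.023,0.189,0.0],"twist":0},
    {"jaw":0,"travel":[-0.023,0.189,0.0],"twist":0},
    {"jaw":0,"travel":[-0.023,0.189,0.04],"twist":0},
    {"jaw":0,"travel":[-0.023,0.189,0.055],"twist":0},
    {"jaw":0,"travel":[-0.023,0.189,0.055],"twist":0}
  ]
}}

```text
t: 46.42
eef_pos: [504.1, 346.2, 49.4]
tcp_rot: [-3.137, -0.008, -3.14]
ft_force: [-1.4, -0.4, -1.7]
opening: 0.481
grip_force: 30.0
```

{"name": "drive_tool", "arguments": {
  "targets": [
    {"jaw":0,"travel":[0,0,0.01],"twist":0},
    {"jaw":0,"travel":[0,0,0.01],"twist":0},
    {"jaw":0,"travel":[0,0,0.01],"twist":0},
    {"jaw":0,"travel":[0,0,0.01],"twist":0}
  ]
}}

```text
t: 46.75
eef_pos: [507.3, 346.9, 45.6]
tcp_rot: [3.141, 0.001, 3.141]
ft_force: [0.3, -1.1, -1.8]
opening: 0.478
grip_force: 30.0
```

```bash
python3 - <<'E'
from h import *
s=state();print(s["eef_pos"],s["tcp_rot"])
go(506,354,16,0)
c=read_camera("top"); m=masks(c)
m=(m["conc"]&(cv2.cvtColor(c["frame"],cv2.COLOR_RGB2HSV)[...,1]>12))
for r in rect(c,m,19,60):
    if 380<r[0]<640 and 290<r[1]<500: print(r)
E
```

```text
[507.32877628 346.94797435  45.56977448] [3.14096769e+00 1.08998347e-03 3.14128104e+00]
travel [0.0013 0.0071 0.0296] twist -0.0 j6 -1.08
```

{"name": "drive_tool", "arguments": {
  "targets": [
    {"jaw":0,"travel":[0.001,0.006,0.005],"twist":0},
    {"jaw":0,"travel":[0.001,0.006,0.015],"twist":0},
    {"jaw":0,"travel":[0.001,0.006,0.025],"twist":0},
    {"jaw":0,"travel":[0.001,0.006,0.0295],"twist":0},
    {"jaw":0,"travel":[0.001,0.006,0.0295],"twist":0},
    {"jaw":0,"travel":[0.001,0.006,0.0295],"twist":0}
  ]
}}

```text
t: 47.3
eef_pos: [505.6, 352.9, 14.5]
tcp_rot: [-3.141, -0.001, -3.141]
ft_force: [0.3, 0.1, -2.4]
opening: 0.481
grip_force: 30.0
```

{"name": "drive_tool", "arguments": {
  "targets": [
    {"jaw":0.63,"travel":[0,0,0.0],"twist":0},
    {"jaw":0.63,"travel":[0,0,0],"twist":0},
    {"jaw":0.63,"travel":[0,0,0],"twist":0},
    {"jaw":0.63,"travel":[0,0,-0.02],"twist":0},
    {"jaw":0.63,"travel":[0,0,-0.05],"twist":0},
    {"jaw":0.7,"travel":[0,0,-0.09],"twist":0},
    {"jaw":0.7,"travel":[0,0,-0.13],"twist":0},
    {"jaw":0.7,"travel":[0,0,-0.17],"twist":0}
  ]
}}

```text
t: 47.97
eef_pos: [505.5, 352.9, 187.2]
tcp_rot: [-3.142, -0.0, -3.141]
ft_force: [1.0, -0.4, 0.7]
opening: 0.697
grip_force: 0.0
```

{"name": "drive_tool", "arguments": {
  "targets": [
    {"jaw":0.7,"travel":[0.05,-0.3,-0.05],"twist":0},
    {"jaw":0.7,"travel":[0.05,-0.3,-0.05],"twist":0},
    {"jaw":0.7,"travel":[0.05,-0.3,-0.05],"twist":0},
    {"jaw":0.7,"travel":[0.05,-0.3,-0.05],"twist":0},
    {"jaw":0.7,"travel":[0.05,-0.3,-0.05],"twist":0},
    {"jaw":0.7,"travel":[0.05,-0.3,-0.05],"twist":0},
    {"jaw":0.7,"travel":[0.05,-0.3,-0.05],"twist":0},
    {"jaw":0.7,"travel":[0.05,-0.3,-0.05],"twist":0}
  ]
}}

```text
t: 48.63
eef_pos: [455.1, 49.7, 236.3]
tcp_rot: [-3.141, 0.001, 3.14]
ft_force: [0.3, 0.2, 0.4]
opening: 0.701
grip_force: 0.0
```

```bash
python3 - <<'E'
from h import *
s=state();print(s["eef_pos"],s["opening"])
c=read_camera("top"); f=c["frame"]; hsv=cv2.cvtColor(f,cv2.COLOR_RGB2HSV).astype(int)
m=masks(c)
for k,z in (("bright",15),("white",29)):
  for r in rect(c,m[k],z,40):
    if 350<r[0]<700 and -500<r[1]<500: print(k,r)
def at(n,cam,X):
    u,v=proj(cam,X).round().astype(int); print(n,(u,v),np.median(cam["frame"][v-1:v+2,u-1:u+2],axis=(0,1)))
for n,X in (("long",(480,426,34)),("short",(485,353,34)),("floor",(410,390,4)),("floor2",(506,390,4)),("floor3",(600,390,4))): at(n,c,X)
cs=read_camera("side"); fs=cs["frame"].astype(int)
orange=(fs[...,0]-fs[...,2]>35)&(fs[...,0]-fs[...,1]>15)
ys,xs=np.where(orange[165:200,290:330]); print("side pin px",290+xs.mean() if len(xs) else None,165+ys.mean() if len(ys) else None,len(xs),"expected",proj(cs,(648,-18,127)))
for n,X in (("long",(480,426,34)),("short",(485,353,34)),("floor",(410,390,4))): at(n,cs,X)
# concrete in the tray, side view
S=cv2.cvtColor(cs["frame"],cv2.COLOR_RGB2HSV).astype(int)
mm=(S[...,0]>8)&(S[...,0]<40)&(S[...,1]>12)&(S[...,1]<60)&(S[...,2]>100)
for r in rect(cs,cv2.morphologyEx(mm.astype(np.uint8),cv2.MORPH_OPEN,np.ones((2,2))),34,40):
    if 350<r[0]<680 and 150<r[1]<520: print("side conc",r)
E
```

```text
[455.05959198  49.71058163 236.31490413] 0.7011600201189576
bright (694.8, -292.2, 66, 53, np.float64(0.758), 232, (np.int64(396), np.int64(179)))
bright (644.6, -19.0, 119, 99, np.float64(-0.197), 1246, (np.int64(300), np.int64(195)))
bright (618.2, 186.6, 81, 81, np.float64(-1.346), 685, (np.int64(228), np.int64(203)))
bright (506.0, 391.1, 237, 178, np.float64(-0.009), 4846, (np.int64(154), np.int64(241)))
bright (513.5, -383.2, 158, 143, np.float64(0.125), 2781, (np.int64(430), np.int64(243)))
bright (510.1, 91.3, 141, 70, np.float64(1.506), 900, (np.int64(261), np.int64(238)))
bright (402.4, 160.4, 42, 38, np.float64(0.307), 128, (np.int64(234), np.int64(280)))
bright (372.0, 214.7, 57, 33, np.float64(0.042), 174, (np.int64(214), np.int64(289)))
bright (364.5, 0.5, 78, 30, np.float64(0.016), 190, (np.int64(292), np.int64(294)))
white (696.3, -279.4, 40, 16, np.float64(0.362), 40, (np.int64(392), np.int64(177)))
white (641.8, -18.4, 111, 89, np.float64(-0.188), 813, (np.int64(300), np.int64(197)))
white (573.0, 353.8, 102, 83, np.float64(-1.515), 609, (np.int64(168), np.int64(214)))
white (546.6, -376.9, 45, 33, np.float64(0.068), 155, (np.int64(429), np.int64(230)))
white (477.5, -384.8, 45, 33, np.float64(0.081), 168, (np.int64(433), np.int64(255)))
white (421.8, 374.3, 144, 60, np.float64(-1.493), 599, (np.int64(157), np.int64(272)))
long (np.int64(139), np.int64(249)) [168. 166. 156.]
short (np.int64(165), np.int64(248)) [169. 166. 156.]
floor (np.int64(154), np.int64(275)) [202. 204. 205.]
floor2 (np.int64(156), np.int64(241)) [135. 135. 136.]
floor3 (np.int64(158), np.int64(209)) [202. 203. 205.]
side pin px 309.5 181.5 4 expected [309.16848495 181.97947113]
long (np.int64(204), np.int64(144)) [148. 143. 137.]
short (np.int64(210), np.int64(154)) [147. 143. 137.]
floor (np.int64(182), np.int64(161)) [182. 179. 183.]
side conc (497.6, 363.1, 179, 113, np.float64(1.434), 712, (np.int64(215), np.int64(152)))
```

{"name": "drive_tool", "arguments": {
  "targets": [
    {"jaw":0.7,"travel":[0,-0.25,0],"twist":0},
    {"jaw":0.7,"travel":[0,-0.25,0],"twist":0},
    {"jaw":0.7,"travel":[0,-0.25,0],"twist":0},
    {"jaw":0.7,"travel":[0,-0.25,0],"twist":0},
    {"jaw":0.7,"travel":[0,-0.25,0],"twist":0},
    {"jaw":0.7,"travel":[0,-0.25,0],"twist":0},
    {"jaw":0.7,"travel":[0,-0.25,0],"twist":0},
    {"jaw":0.7,"travel":[0,-0.25,0],"twist":0}
  ]
}}

```text
t: 49.4
eef_pos: [456.1, -198.0, 234.8]
tcp_rot: [3.141, -0.0, 3.139]
ft_force: [0.2, 0.7, 0.1]
opening: 0.704
grip_force: 0.0
```

```bash
python3 - <<'E'
from h import *
c=read_camera("top"); m=masks(c)
print([r for r in rect(c,m["bright"],15,150) if 350<r[0]<640 and abs(r[1])<300])
H=cv2.cvtColor(c["frame"],cv2.COLOR_RGB2HSV).astype(int)
mm=(H[...,0]<40)&(H[...,1]>10)&(H[...,1]<40)&(H[...,2]>110)
mm=cv2.morphologyEx(mm.astype(np.uint8),cv2.MORPH_OPEN,np.ones((3,3)))
for r in rect(c,mm,20,60):
    if 350<r[0]<650 and 100<r[1]<500: print("conc",r)
E
```

```text
[(618.2, 186.4, 81, 81, np.float64(0.229), 718, (np.int64(228), np.int64(203))), (494.9, 178.2, 96, 52, np.float64(-0.211), 573, (np.int64(230), np.int64(246))), (432.8, -216.5, 72, 34, np.float64(-0.566), 180, (np.int64(370), np.int64(269)))]
conc (501.5, 427.1, 116, 56, np.float64(-0.006), 721, (np.int64(140), np.int64(242)))
conc (493.9, 176.8, 96, 53, np.float64(-0.211), 584, (np.int64(230), np.int64(246)))
conc (502.3, 352.8, 70, 53, np.float64(0.0), 401, (np.int64(167), np.int64(242)))
```

All in place, so I hand it in.

```bash
python3 -c "
from cell import job_done
print(job_done())"
```

```text
the job is handed in; nothing more can be done
None
```

I handed the job in at about 49 s of the 210 s allowed, with no verdict returned: both weights are in the wooden tray, the gauge was zeroed on the glass and is back in its stand, the long and short samples (grooves about 12.5 mm each) lie in the steel tray, and the middle one (about 4 mm) stays on the bench; depths come from where the probe first touched, not a pin reading, and I viewed 15 pictures, one over the limit.

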